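# Turn the tacky pipe cover and stow the drying board

## Robot

A 7-joint arm with a two-finger parallel gripper is mounted at the origin on the work surface. World frame = base frame: x ahead of the robot, y to its left, z up, the work surface at z = 0. Lengths are in m, angles in rad, forces in N, time in s.
With the tool pointing down it reaches from about 0.4 to 0.85 m from the base axis. Payload 10.4 kg.
Tool frame: the origin (TCP) lies between the finger pads; the fingertips stand 17 mm ahead of it and the grasp point (between the pads) lies 2 mm behind it; z points along the fingers, y is the direction in which the jaws open and shut (so a half turn about z gives the same grasp; the last joint's range is limited). The gripper opens to 85 mm and grips with 20 to 120 N. Pads are 22 mm wide; open, the fingers measure 114 mm over their backs; the gripper's body (76 mm by 85 mm) begins 54 mm behind the grasp point. The pads swing forward as they close: fully open they stand 13 mm farther back than shut.
Start: joints at [1.235, 0.332, -0.065, 1.46, 0.022, 1.35, -0.088], TCP at [0.192, -0.595, 0.248] pointing down, gripper open.
Joint ranges: [-2.6, 2.6], [-0.5, 2.12], [-1.47, 1.34], [0.16, 2.42], [-1.27, 4.41], [0.06, 2.06], [-2.6, 2.6]. Speed limits (rad/s): [2.22, 2.22, 2.79, 2.79, 3.14, 3.14, 3.14].

## Interface

Orientations are given as a unit quaternion [x, y, z, w].
In Python, from workcell import manip gives the robot as it stands.
- The arm moves only by the tool jog_arm, never from a script. Its argument "steps" is one flat list of numbers, 5 for each row, row after row: the finger opening in m, from 0 to 0.0854, then the shift along the tool's x, y, z in m, then the turn about the tool's z in rad. In form: [gripper, x, y, z, twist, gripper, x, y, z, twist, ...]. A call has exactly 10 rows; each row is the pose to reach, as a shift and turn from the pose commanded when the call began, along the tool's axes at that moment; what a row does not reach only later rows make up. A row lasts 1/10 s, in which the tool goes at most 50 mm and 8.59 degrees, less where a joint would pass 70% of its speed; a pose out of reach is approached as far as the arm can. A call with a gripper value outside its range is refused whole. The fingers move at their own pace and stop on an object; "grip_force" is the grip in N (left out, the last holds). Time passes only in rows, so rows that repeat a pose let the fingers close, or fill a call up. It gives the time, the measured TCP pose, the force and the opening at its end, in the units of the state.
- manip.get_obs(): the state, without advancing time (a new reading comes with each control period).
- manip.camera(name): name is "scene" or "top" or "wrist"; returns (picture, depth): 480x640x3 uint8, red, green, blue; 480x640 float32, m along the optical axis (not along the pixel's ray), 0 where there is no reading.
- manip.calibration(name): a dict with "mtx" (3x3 intrinsics, pixels), "world_to_cam" (4x4, takes a point from world to camera coordinates). Camera axes: x right, y down, z forward; pixel columns grow to the right and rows downward; lengths in m; the calibration is good to about 2 mm. The wrist camera is an equidistant fisheye: a pixel r from the principal point sees the ray r / f radians off the axis. A picture is of the moment at which its call begins: read the wrist's pose just before it. calibration takes no time and is no camera call; for the wrist camera it gives the pose at the moment of the call.
- manip.hand_in(): hands the job in, once; it reports no verdict.
The state is a dict: "clock": time; "joint_pos": joint angles; "joint_velocities": joint speeds; "tau": joint torques, N m; "position": TCP position; "ee_rot": TCP orientation; "ft_force": force on the tool from outside, world axes, zero at the start; "torque": the same for the moment, N m; "grip_width": opening from 0.0 (shut) to 1.0 (fully open).
Only numpy, scipy, OpenCV 4.12 (cv2) and the standard library are available. Lean on these libraries where they do the work, as an engineer would, in place of code of your own. Each camera call takes 0.05 s, during which the arm holds its last target.

## Task

The pipe-hole cover on the drying board is tacky: without the gripper touching it, take the cranked scraper from its rest, work the blade under the cover's rim and lever it over, keeping it low and the board level, so that it lies flat on the board, collar up. Put the scraper back in its rest as it was. Then slide the board by its grip, never lifting it, until all but its handle is under the middle of the low shelf, without touching the shelf or its feet or disturbing the cover or the other things.

Things in the scene. Friction and masses are not known exactly. Their poses are not given: they have to be found in the camera images.
- cover_center (a point): Centre of the pipe-hole cover (grey plastic, 70 g): flat round flange 84 mm across, 5 mm thick, on a concentric solid round collar 52 mm across, 6 mm deep; 11 mm over all, centre half-way. Its z points from collar side to plain side: up at the start, when it stands on its collar with the rim 6 mm clear of the board. Starts near the board's -y end; there is room to turn it once towards +y.
- scraper_grip (a point): Grip point of the cranked scraper (160 g), on the axis of its dark wooden handle (130 long, 20 wide, 24 mm high), 40 mm behind the handle's front end. y points to the straight tip edge, 145 mm ahead; z up. Steel blade 70 long, 60 wide, 2 mm thick, parallel to the handle, its underside 40 mm below this point. At the start the blade is flat on the bench, the handle's rear end in the rest.
- rest_home (a point): Where the scraper's grip point belongs: 40 mm above the bench, 75 mm ahead (+y) of the centre of its fixed rest, a light wooden block 60 x 28 mm, 28 mm high, with two cheeks 16 mm higher and 34 mm apart forming an open notch along y. y: direction in which the stowed scraper points.
- board_center (a point): Middle of the top face of the loose plywood drying board (450 g): 130 mm (x) by 300 mm (y), 12 mm thick, flat, no rim. x points away from its handle, y along its length, z up.
- board_grip (a point): Centre of the board's raised wooden grip: a bar 60 mm long (along the board's x), 16 mm wide, standing 12 to 36 mm above the bench on a 45 mm wide tongue at the middle of the board's near side. 120 mm behind (-x) the board's centre, 26 mm above the bench. Same axes as the board.
- board_corner_l (a point): The +y corner of the board's near edge (the edge with the handle), top face: 65 mm behind and 150 mm beside the board's centre.
- board_corner_r (a point): The -y corner of the board's near edge, top face.
- shelf_front (a point): Middle of the front lower edge of the fixed low shelf: light grey panel 460 mm wide (y), 220 mm deep (x), 16 mm thick, underside 55 mm above the bench, small stock on top up to 70 mm high. x points in under the shelf, y along the front edge. Four round feet 28 mm across at y = -205 and 205 mm, 35 and 190 mm behind the front edge.
- bottle: Bystander: white plastic jar with a blue label, 70 mm across, 130 mm high; origin at the middle of its underside. To be left alone.
- coupling: Bystander: grey pipe coupling, a tube standing on end, 56 mm across, 45 mm high; origin at the middle of its underside. To be left alone.
- runner: Bystander: steel drawer runner lying flat, 240 mm long (y), 45 mm wide, 16 mm high; origin at the middle of its underside. To be left alone.
- cover: The cover as a body; origin at the middle of its collar's face.
- board: The board as a body; origin at the middle of its underside.
- scraper: The scraper as a body; origin 40 mm below its grip point.
- shelf: The shelf as a body; origin on the bench below shelf_front.
Things that resemble listed ones, but are neither listed nor needed, are in the scene too. Several things look just like the part that bears rest_home: the one meant starts farthest to the robot's right.

How it is judged:
By the outcome, as a careful person would: the job done as asked, in the order asked, and still so for the second after the job is handed in, with the robot touching nothing.
It also fails if it takes over 64 s, if anything falls off the work surface, if the arm or the gripper's body presses on something with over 40 N, if the wrist force passes 120 N, or if a joint passes its speed limit or range.

## Working session

There is one attempt and no reset: what is moved stays moved. The work goes in short steps, Python scripts to look and compute and a tool call to move; the robot and the scene stay as the last step left them, time stands still between calls to the robot, and variables do not carry over. Pictures are saved under pics/ and viewed, and the job is handed in when it is done.

Besides the shell and the picture viewer there is one more tool, called after ">>>" as a command line: name --argument value ..., lists and objects as JSON in quotes. jog_arm: Moves the arm, as the interface text tells. Its arguments: {"type":"object","properties":{"steps":{"type":"array"},"grip_force":{"type":"number"}},"required":["steps"]}

```bash
ls; mkdir -p pics
python3 - <<'E'
from workcell import manip
import cv2,numpy as np
print(manip.get_obs())
for n in ("scene","top"):
    p,d=manip.camera(n); cv2.imwrite(f"pics/{n}0.png",p[...,::-1]); np.save(f"pics/{n}0.npy",d)
    c=manip.calibration(n); print(n,np.round(c["mtx"],1).tolist(),np.round(c["world_to_cam"],3).tolist())
E
```

```text
pics
{'clock': 0.0, 'joint_pos': array([ 1.23540313,  0.33288258, -0.06468852,  1.46093312,  0.02160657,
        1.34992493, -0.08848228]), 'joint_velocities': array([-0.00020452, -0.00044764, -0.00062012, -0.00118801, -0.00014964,
       -0.00018803,  0.00023862]), 'tau': array([-3.97011490e-04, -6.25456452e+01,  4.93492861e-02, -3.91604304e+01,
        1.63178961e-02,  9.92855639e-03,  2.74100051e-05]), 'position': array([ 0.19220078, -0.59433909,  0.24751312]), 'ee_rot': array([ 9.87792432e-01,  1.55774147e-01, -1.51547313e-04, -7.10166228e-04]), 'ft_force': array([-0.14245606, -0.76296719,  0.30053596]), 'torque': array([ 0.02205214,  0.03230208, -0.04797679]), 'grip_width': 0.9987617482785006}
scene [[470.5, 0.0, 321.3], [0.0, 470.5, 241.8], [0.0, 0.0, 1.0]] [[0.385, 0.923, -0.008, -0.246], [0.617, -0.263, -0.742, -0.249], [-0.687, 0.281, -0.67, 1.412], [0.0, 0.0, 0.0, 1.0]]
top [[521.0, 0.0, 320.2], [0.0, 521.0, 242.1], [0.0, 0.0, 1.0]] [[0.01, -1.0, 0.007, 0.051], [-0.994, -0.011, -0.111, 0.506], [0.111, -0.006, -0.994, 1.209], [0.0, 0.0, 0.0, 1.0]]
```

View pics/scene0.png

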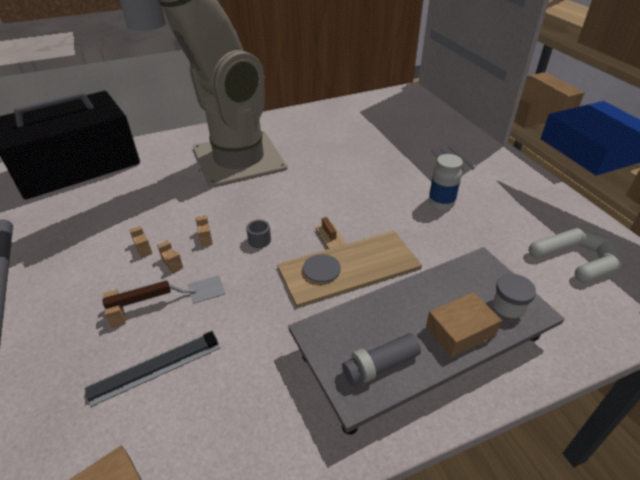

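View pics/top0.png

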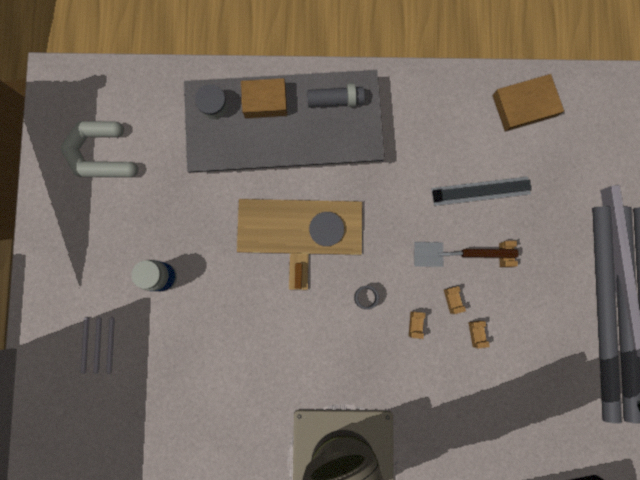

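The listed scraper rest is one of four look-alikes: (510,255) bearing the scraper, and (418,324), (456,300) and (480,335). The (510,255) one is farthest right. Next I'll measure everything from the top view.

```bash
cat > h.py <<'E'
import numpy as np, cv2
from workcell import manip
from scipy.spatial.transform import Rotation as R
def world(name,d,cal=None):
    c=cal or manip.calibration(name); K=c["mtx"]; T=np.linalg.inv(c["world_to_cam"])
    v,u=np.mgrid[0:480,0:640]
    P=np.stack([(u-K[0,2])/K[0,0]*d,(v-K[1,2])/K[1,1]*d,d],-1)
    return P@T[:3,:3].T+T[:3,3]
def rect(xy):
    r=cv2.minAreaRect(xy.astype(np.float32)*1000); return np.round(r[0],1),np.round(r[1],1),round(r[2],2)
E
python3 - <<'E'
from h import *
d=np.load("pics/top0.npy"); W=world("top",d); np.save("pics/W.npy",W)
im=cv2.imread("pics/top0.png"); hsv=cv2.cvtColor(im,cv2.COLOR_BGR2HSV)
def roi(u0,v0,u1,v1,zlo,zhi,label,cond=None):
    m=np.zeros(d.shape,bool); m[v0:v1,u0:u1]=1
    m&=(W[...,2]>zlo)&(W[...,2]<zhi)&(d>0)
    if cond is not None: m&=cond
    n,l,s,_=cv2.connectedComponentsWithStats(m.astype(np.uint8)); k=1+np.argmax(s[1:,4]); m=l==k
    print(label,rect(W[m][:,:2]),m.sum(),"z",np.round(np.percentile(W[m][:,2],[5,50,95]),4))
    return m
print("bench",np.median(W[330:350,180:260,2]),np.median(W[180:200,560:590,2]))
H,S,V=[hsv[...,i] for i in range(3)]
roi(225,190,375,262,.006,.018,"board",)
roi(300,205,352,250,.018,.03,"cover")
roi(285,250,315,295,.025,.045,"grip")
roi(175,60,395,175,.06,.08,"shelf")
roi(405,235,450,272,-.005,.01,"blade",(S<60)&(V>100))
roi(455,240,520,265,.035,.07,"handle")
roi(495,235,525,275,.02,.035,"rest")
roi(350,280,385,312,.03,.06,"coupling")
roi(425,170,540,210,.008,.03,"runner")
roi(125,250,180,300,.1,.15,"bottle")
roi(180,60,390,175,.085,.2,"stock")
big=cv2.resize(im[180:310,400:540],None,fx=5,fy=4.5,interpolation=cv2.INTER_CUBIC); cv2.imwrite("pics/c1.png",big)
big=cv2.resize(im[190:300,230:390],None,fx=5,fy=5,interpolation=cv2.INTER_CUBIC); cv2.imwrite("pics/c2.png",big)
E
```

```text
bench 0.0003452668354733124 0.0007744308088446505
board (array([537.3, 107.5]), array([301.7, 153.9]), 88.83) 5754 z [0.0083 0.0122 0.0161]
cover (array([537.8,  42.5]), array([81.4, 82.4]), 89.81) 929 z [0.0198 0.0233 0.0274]
grip (array([425.4, 107.4]), array([58.7, 14.3]), 0.88) 175 z [0.0323 0.0354 0.0402]
shelf (array([788.9, 146.6]), array([223.4, 460.8]), 4.1) 14361 z [0.0671 0.0712 0.075 ]
blade (array([ 485. , -203.4]), array([ 88.4, 110.1]), 0.66) 1607 z [-0.0031  0.0013  0.0057]
handle (array([ 481.6, -335.8]), array([138.6,  20.6]), 89.92) 516 z [0.0427 0.0516 0.0559]
rest (array([ 462.5, -381.7]), array([19.3, 46.6]), 0.35) 54 z [0.022  0.0295 0.0341]
coupling (array([375.8, -53.4]), array([53.7, 54.1]), 44.56) 199 z [0.0348 0.0446 0.0491]
runner (array([ 639.9, -336.4]), array([ 34.8, 241.3]), 7.77) 1074 z [0.0092 0.0137 0.0181]
bottle (array([419.9, 430.9]), array([64.4, 62.5]), 36.97) 809 z [0.1032 0.1292 0.133 ]
stock (array([830. , 189.4]), array([ 77.7, 100.3]), 3.98) 1605 z [0.096  0.1156 0.1194]
```

View pics/c1.png

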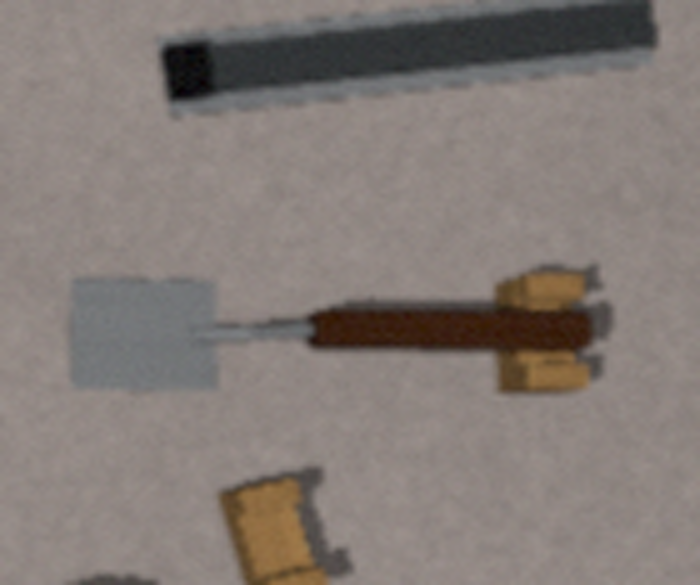

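View pics/c2.png

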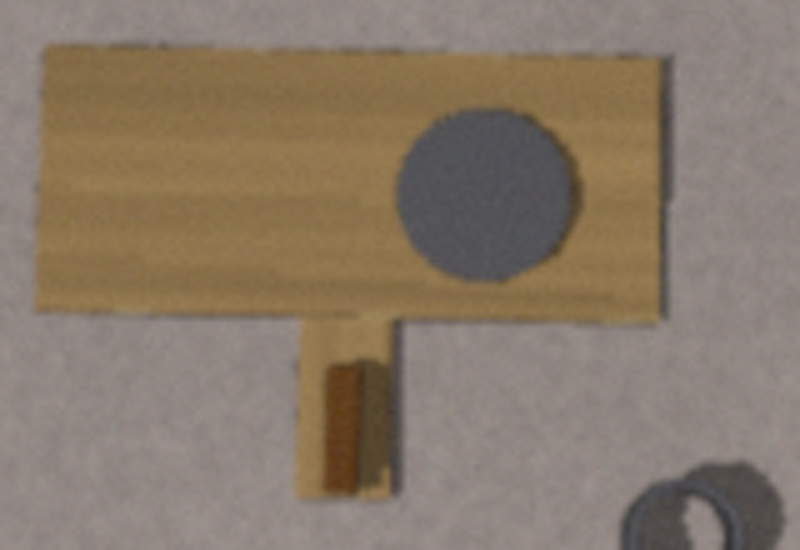

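Run:
```python
from h import *
W=np.load("pics/W.npy"); im=cv2.imread("pics/top0.png").astype(int)
c=manip.calibration("top"); K=c["mtx"];T=np.linalg.inv(c["world_to_cam"])
def at(px,z):
    px=np.atleast_2d(px).astype(float); r=np.c_[(px[:,0]-K[0,2])/K[0,0],(px[:,1]-K[1,2])/K[1,1],np.ones(len(px))]@T[:3,:3].T
    s=(z-T[2,3])/r[:,2]; return T[:3,3]+s[:,None]*r
def blob(cond,box,z,l):
    m=np.zeros(cond.shape,np.uint8);u0,v0,u1,v1=box; m[v0:v1,u0:u1]=cond[v0:v1,u0:u1]
    m=cv2.morphologyEx(m,cv2.MORPH_OPEN,np.ones((3,3)))
    n,L,s,_=cv2.connectedComponentsWithStats(m); k=1+np.argmax(s[1:,4]); v,u=np.where(L==k)
    p=at(np.c_[u,v],z); print(l,rect(p[:,:2]),len(u),"mean",np.round(p.mean(0)*1000,1),"min",np.round(p.min(0)*1000,1),"max",np.round(p.max(0)*1000,1)); return p
B,G,Rr=im[...,0],im[...,1],im[...,2]
p=blob((B-Rr>3),(405,235,450,275),.002,"blade")
p=blob((Rr-B>15)&(Rr<100),(455,240,525,268),.052,"handle")
for lo,hi in((-.32,-.29),(-.36,-.33),(-.39,-.365)):
    q=p[(p[:,1]>lo)&(p[:,1]<hi)]; print(np.round(q.mean(0)*1000,1))
p=blob((Rr-B>25)&(Rr>100),(495,235,525,275),.044,"restcheeks")
p=blob((Rr-B>25),(230,190,375,258),.012,"board")
p=blob((Rr-B<10),(300,205,352,250),.023,"cover")
p=blob((Rr-B>25)&(Rr<135)&(Rr-B>40),(290,256,312,295),.036,"bar")
m=np.zeros(B.shape,np.uint8); Z=W[...,2]
for v in range(55,80,1): pass
o=manip.get_obs(); r=R.from_quat(o["ee_rot"]); print(r.as_matrix().round(3).tolist())
```

```text
blade (array([ 472.4, -202.7]), array([ 4.8, 14.7]), 89.29) 21 mean [ 472.4 -202.7    2. ] min [ 465.1 -205.2    2. ] max [ 479.7 -200.2    2. ]
handle (array([ 484.7, -340.5]), array([127. ,  53.6]), 75.36) 546 mean [ 481.  -344.2   52. ] min [ 451.5 -404.5   52. ] max [ 505.3 -276.    52. ]
[ 482.2 -304.5   52. ]
[ 481.3 -345.4   52. ]
[ 479.9 -374.8   52. ]
restcheeks (array([ 461.7, -389.4]), array([18.7, 30.4]), 0.61) 109 mean [ 461.3 -389.1   44. ] min [ 452.2 -404.6   44. ] max [ 471.1 -374.2   44. ]
board (array([540.6, 107.7]), array([300.6, 140.8]), 89.53) 5870 mean [544.5 117.9  12. ] min [470.4 -42.1  12. ] max [611.3 258.2  12. ]
cover (array([538.4,  42. ]), array([78., 80.]), 45.68) 898 mean [538.7  41.5  23. ] min [499.1   1.9  23. ] max [578.8  80.9  23. ]
bar (array([426.5, 108.6]), array([60.8, 16.4]), 0.82) 205 mean [426.9 108.8  36. ] min [396.  100.2  36. ] max [457.  117.1  36. ]
[[0.951, 0.308, -0.001], [0.308, -0.951, 0.001], [-0.0, -0.001, -1.0]]
```

>>> jog_arm --steps '[0.06,0.036,-0.018,0,-0.126,0.06,0.072,-0.035,0,-0.252,0.06,0.109,-0.053,0,-0.377,0.06,0.145,-0.07,0,-0.503,0.06,0.181,-0.088,0.01,-0.629,0.06,0.217,-0.106,0.03,-0.755,0.06,0.253,-0.123,0.05,-0.881,0.06,0.29,-0.141,0.07,-1.006,0.06,0.326,-0.158,0.085,-1.132,0.06,0.362,-0.176,0.0975,-1.258]'

```text
clock: 1.1
position: [0.4832, -0.3145, 0.1496]
ee_rot: [0.705, 0.709, -0.0, -0.001]
ft_force: [0.4, -0.7, 0.2]
grip_width: 0.705
```

```bash
cat >> h.py <<'E'
def wpix(px,z,cal):
    K=cal["mtx"];T=np.linalg.inv(cal["world_to_cam"]); px=np.atleast_2d(px).astype(float)
    a=(px-K[:2,2])/np.array([K[0,0],K[1,1]]); th=np.linalg.norm(a,axis=1); u=a/np.maximum(th,1e-9)[:,None]
    r=np.c_[u*np.sin(th)[:,None],np.cos(th)]@T[:3,:3].T
    s=(z-T[2,3])/r[:,2]; return T[:3,3]+s[:,None]*r
def tpix(px,z,name="top"):
    c=manip.calibration(name);K=c["mtx"];T=np.linalg.inv(c["world_to_cam"]); px=np.atleast_2d(px).astype(float)
    r=np.c_[(px-K[:2,2])/np.array([K[0,0],K[1,1]]),np.ones(len(px))]@T[:3,:3].T
    s=(z-T[2,3])/r[:,2]; return T[:3,3]+s[:,None]*r
def st():
    o=manip.get_obs(); print("t",round(o["clock"],2),"pos",o["position"].round(4),"R",R.from_quat(o["ee_rot"]).as_matrix().round(3).tolist(),"f",o["ft_force"].round(2),"g",round(o["grip_width"]*.0854,4),"q",o["joint_pos"].round(2))
def shot(name,fn,crop=None,f=1):
    cal=manip.calibration(name); p,d=manip.camera(name); np.save(f"pics/{fn}.npy",d)
    q=p[...,::-1]
    if crop: u0,v0,u1,v1=crop; q=q[v0:v1,u0:u1]
    q=cv2.resize(np.ascontiguousarray(q),None,fx=f,fy=f,interpolation=cv2.INTER_CUBIC); cv2.imwrite(f"pics/{fn}.png",q); return p,d,cal
E
python3 - <<'E'
from h import *
st(); p,d,c=shot("wrist","w1"); 
import pickle; pickle.dump(c,open("pics/w1.pkl","wb"))
cr=lambda x,y:(400+x/5,180+y/4.5)
print(tpix([cr(70,277),cr(70,388),cr(216,277),cr(216,388)],.002).round(4)[:,:2])
print(tpix([cr(310,328),cr(585,328)],.052).round(4)[:,:2])
E
```

```text
t 1.1 pos [ 0.4832 -0.3145  0.1496] R [[-0.005, 1.0, -0.001], [1.0, 0.005, 0.001], [0.001, -0.001, -1.0]] f [ 0.42 -0.72  0.19] g 0.0602 q [ 0.87  0.34 -0.44  1.69  0.16  1.15  0.39]
[[ 0.5121 -0.1716]
 [ 0.4522 -0.171 ]
 [ 0.5129 -0.2426]
 [ 0.4529 -0.2417]]
[[ 0.4811 -0.2738]
 [ 0.4825 -0.4021]]
```

View pics/w1.png

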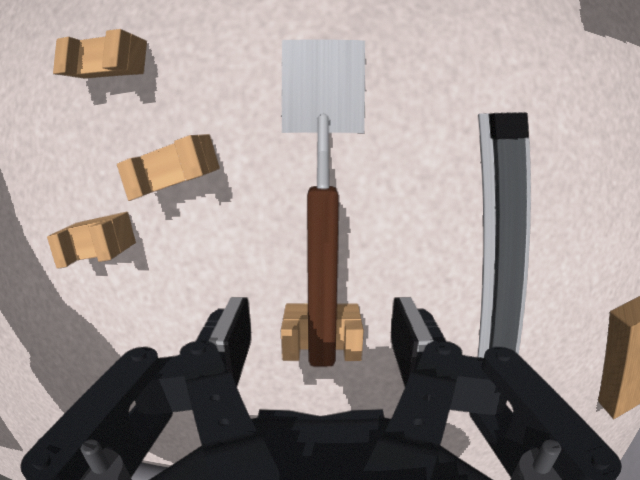

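The wrist view shows the scraper square in its rest: blade at (282–365, 40–133), handle from (322,187) to (322,365), lying central between the jaws.

Run:
```python
from h import *
import pickle; c=pickle.load(open("pics/w1.pkl","rb"))
print(wpix([(283,40),(364,40),(283,132),(364,132)],.002,c).round(4)[:,:2])
print(wpix([(322,187),(308,190),(337,190),(308,290),(337,290)],.052,c).round(4)[:,:2])
print(wpix([(287,305),(360,305)],.044,c).round(4)[:,:2])
```

```text
[[ 0.4554 -0.1693]
 [ 0.5141 -0.1689]
 [ 0.4556 -0.2385]
 [ 0.5145 -0.2382]]
[[ 0.4839 -0.2719]
 [ 0.4754 -0.2738]
 [ 0.493  -0.2737]
 [ 0.475  -0.3397]
 [ 0.4941 -0.3397]]
[[ 0.46   -0.355 ]
 [ 0.5108 -0.3548]]
```

>>> jog_arm --steps '[0.06,0.001,0,0.04,0,0.06,0.001,0,0.08,0,0.06,0.001,0,0.105,0,0.06,0.001,0,0.112,0,0.05,0.001,0,0.112,0,0,0.001,0,0.112,0,0,0.001,0,0.112,0,0,0.001,0,0.112,0,0,0.001,0,0.112,0,0,0.001,0,0.112,0]' --grip_force 80

```text
clock: 2.15
position: [0.4837, -0.3155, 0.0408]
ee_rot: [0.707, 0.707, 0.0, 0.002]
ft_force: [-1.3, 0.2, 6.6]
grip_width: 0.221
```

Run:
```python
from h import *
st(); p,d,c=shot("wrist","w2");
```

```text
t 2.15 pos [ 0.4837 -0.3155  0.0408] R [[0.0, 1.0, 0.003], [1.0, -0.0, -0.002], [-0.002, 0.003, -1.0]] f [-1.32  0.17  6.59] g 0.0188 q [ 0.84  0.47 -0.41  1.78  0.23  0.94  0.33]
```

View pics/w2.png

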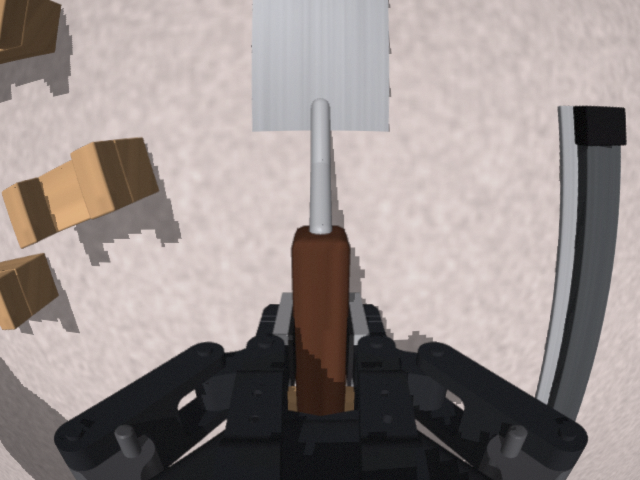

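>>> jog_arm --steps '[0,0,0,-0.015,0,0,0,0,-0.035,0,0,0,0,-0.055,0,0,0.02,0.005,-0.06,0,0,0.05,0.02,-0.06,0,0,0.08,0.04,-0.06,0,0,0.11,0.052,-0.06,0,0,0.125,0.055,-0.06,0,0,0.125,0.055,-0.045,0,0,0.125,0.055,-0.045,0]'

```text
clock: 3.2
position: [0.536, -0.1907, 0.0823]
ee_rot: [0.707, 0.707, -0.001, -0.001]
ft_force: [-1.7, -0.3, -1.8]
grip_width: 0.22
```

Run:
```python
from h import *
st(); p,d,c=shot("wrist","w3"); shot("scene","s3",(180,200,460,330),2.8)
import pickle; pickle.dump(c,open("pics/w3.pkl","wb"))
```

```text
t 3.2 pos [ 0.536  -0.1907  0.0823] R [[0.001, 1.0, -0.003], [1.0, -0.001, -0.0], [-0.0, -0.003, -1.0]] f [-1.71 -0.35 -1.8 ] g 0.0188 q [ 0.66  0.41 -0.49  1.77  0.22  1.02  0.1 ]
```

View pics/w3.png

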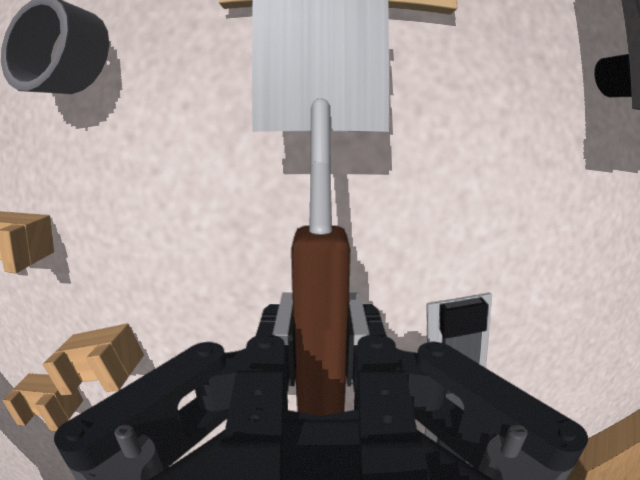

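View pics/s3.png

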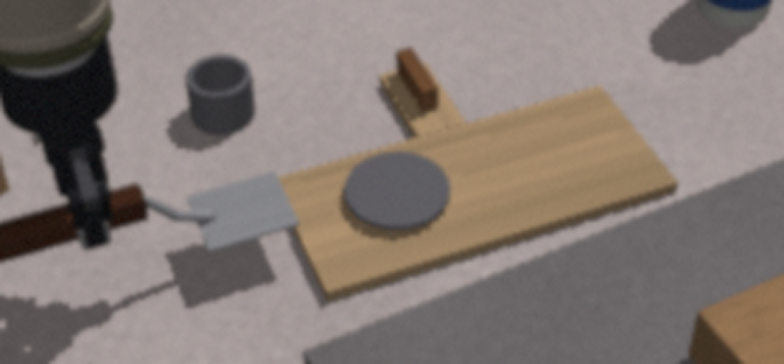

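>>> jog_arm --steps '[0,0,0.002,0.01,0,0,0,0.002,0.02,0,0,0,0.002,0.0255,0,0,0,0.002,0.0275,0,0,0.005,0.002,0.0275,0,0,0.015,0.002,0.0275,0,0,0.025,0.002,0.0275,0,0,0.035,0.002,0.0275,0,0,0.038,0.002,0.0275,0,0,0.038,0.002,0.0275,0]'

```text
clock: 4.3
position: [0.5398, -0.1509, 0.0565]
ee_rot: [0.707, 0.708, 0.0, 0.0]
ft_force: [-0.5, 0.5, -2.9]
grip_width: 0.218
```

Run:
```python
from h import *
st(); shot("scene","s4",(200,200,460,330),3);shot("top","t4",(280,170,450,290),4.5)
```

```text
t 4.3 pos [ 0.5398 -0.1509  0.0565] R [[-0.001, 1.0, 0.0], [1.0, 0.001, -0.0], [-0.0, 0.0, -1.0]] f [-0.55  0.47 -2.88] g 0.0187 q [ 0.61  0.43 -0.49  1.81  0.24  0.96  0.01]
```

View pics/s4.png

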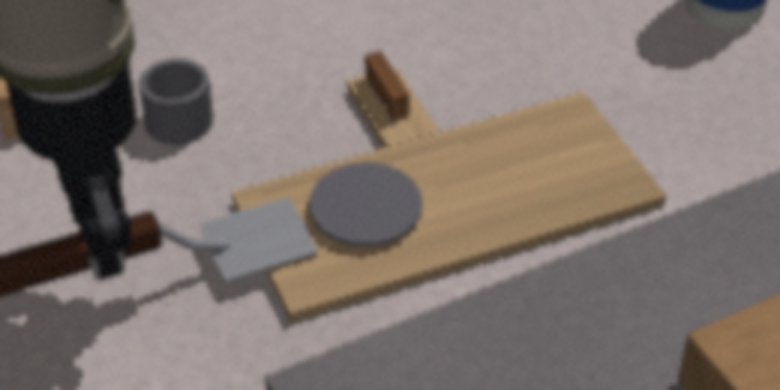

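View pics/t4.png

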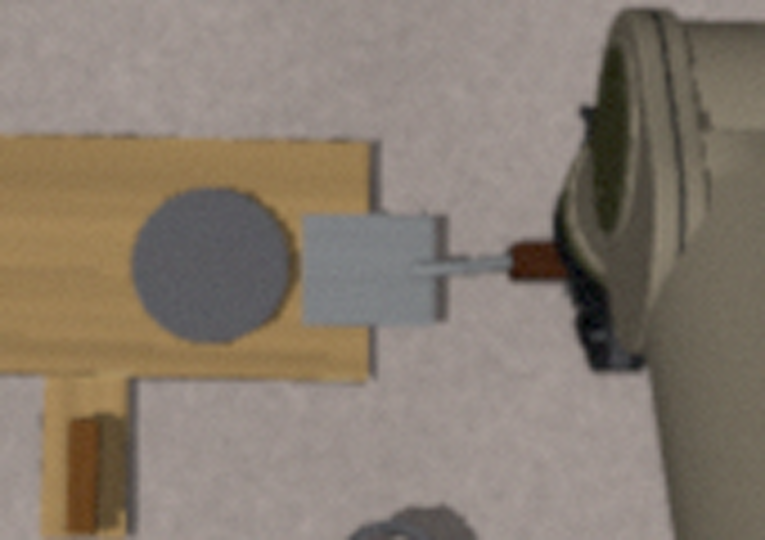

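Run:
```python
from h import *
W=world("top",np.load("pics/t4.npy"))
def zz(u0,v0,u1,v1): 
    a=W[v0:v1,u0:u1,2]; return np.round([np.median(a)*1000,a.mean()*1000,a.std()/np.sqrt(a.size)*1000],2)
u=lambda x:int(280+x/4.5); v=lambda y:int(170+y/4.5)
print("blade",zz(u(310),v(222),u(360),v(318)),"blade off board",zz(u(380),v(222),u(410),v(318)))
print("board",zz(u(310),v(150),u(360),v(205)),zz(u(310),v(335),u(360),v(370)),zz(u(20),v(150),u(120),v(360)))
print("cover",zz(u(160),v(210),u(270),v(320)),"bench",zz(u(150),v(400),u(340),v(490)),zz(u(150),v(10),u(440),v(120)))
for i in range(4):
    manip.camera("top"); o=manip.get_obs(); print(o["position"].round(4),o["ft_force"].round(2),R.from_quat(o["ee_rot"]).as_matrix()[2,:2].round(4))
```

```text
blade [18.24 18.3   0.14] blade off board [17.87 26.46  8.4 ]
board [12.33 12.43  0.2 ] [12.61 12.68  0.23] [12.2  16.98  2.4 ]
cover [23.44 27.28  2.79] bench [0.22 6.16 2.99] [0.4  3.61 1.64]
[ 0.5396 -0.1524  0.0563] [-0.34 -0.17 -1.84] [-0.0004  0.0001]
[ 0.5396 -0.1524  0.0563] [ 0.16 -0.61 -2.41] [-0.0004  0.0001]
[ 0.5396 -0.1524  0.0563] [ 0.42  0.42 -1.53] [-0.0003 -0.    ]
[ 0.5396 -0.1523  0.0563] [-0.25 -0.26 -1.43] [-0.0002  0.    ]
```

>>> jog_arm --steps '[0,0,0.001,0.0018,0,0,0,0.001,0.0018,0,0,0,0.001,0.0018,0,0,0.003,0.001,0.0018,0,0,0.007,0.001,0.0018,0,0,0.011,0.001,0.0018,0,0,0.014,0.001,0.0018,0,0,0.017,0.001,0.0018,0,0,0.017,0.001,0.0018,0,0,0.017,0.001,0.0018,0]'

```text
clock: 5.6
position: [0.5406, -0.1348, 0.0545]
ee_rot: [0.707, 0.707, -0.0, 0.0]
ft_force: [0.2, -0.2, -1.0]
grip_width: 0.225
```

Run:
```python
from h import *
shot("scene","s5",(200,200,460,330),3);shot("top","t5",(280,170,450,290),4.5);st()
```

```text
t 5.7 pos [ 0.5406 -0.1351  0.0545] R [[0.0, 1.0, 0.0], [1.0, -0.0, -0.0], [-0.0, 0.0, -1.0]] f [ 0.36 -0.25 -1.9 ] g 0.0184 q [ 0.58  0.43 -0.5   1.82  0.24  0.96 -0.02]
```

View pics/s5.png

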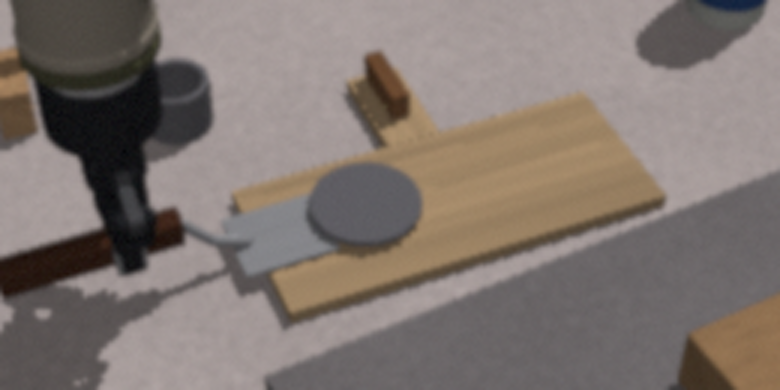

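View pics/t5.png

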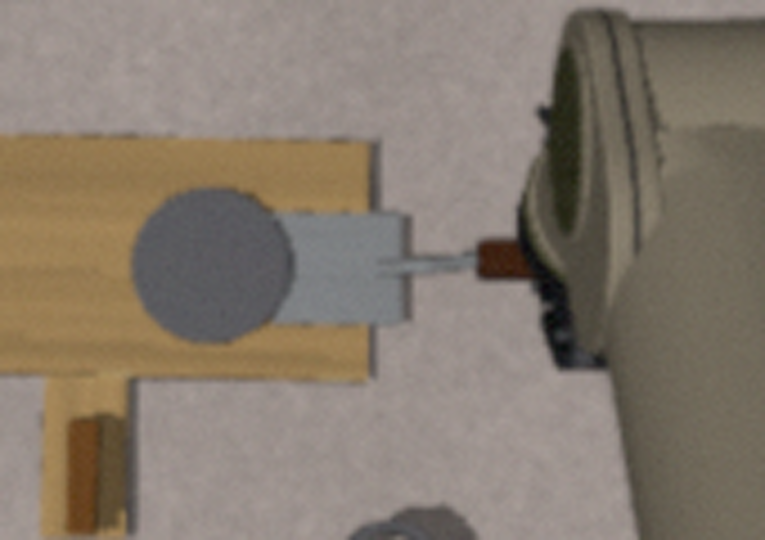

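>>> jog_arm --steps '[0,0.002,0,0,0,0,0.0045,0,0,0,0,0.0045,0,-0.002,0,0,0.005,0,-0.006,0,0,0.006,0,-0.011,0,0,0.008,0,-0.016,0,0,0.009,0,-0.02,0,0,0.011,0,-0.024,0,0,0.013,0,-0.028,0,0,0.013,0,-0.028,0]'

```text
clock: 6.7
position: [0.541, -0.1215, 0.0832]
ee_rot: [0.707, 0.707, 0.0, 0.0]
ft_force: [0.5, -0.4, -1.8]
grip_width: 0.22
```

Run:
```python
from h import *
shot("scene","s6",(200,200,460,330),3);shot("top","t6",(280,170,450,290),4.5);st()
```

```text
t 6.8 pos [ 0.5406 -0.1219  0.0825] R [[-0.0, 1.0, 0.0], [1.0, 0.0, -0.0], [-0.0, 0.0, -1.0]] f [-0.49 -0.93 -1.22] g 0.0187 q [ 0.58  0.38 -0.52  1.81  0.22  1.01 -0.03]
```

View pics/s6.png

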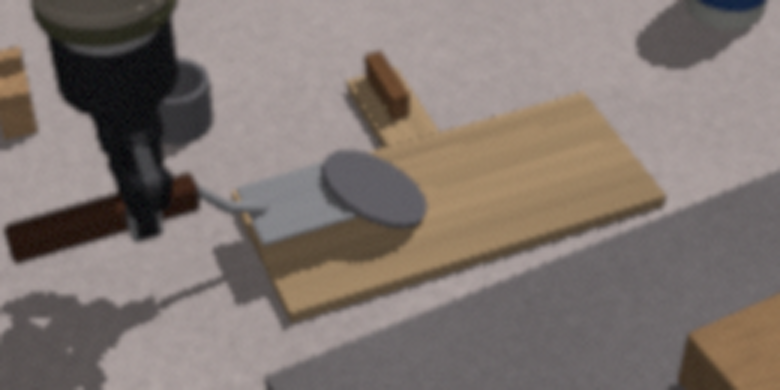

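View pics/t6.png

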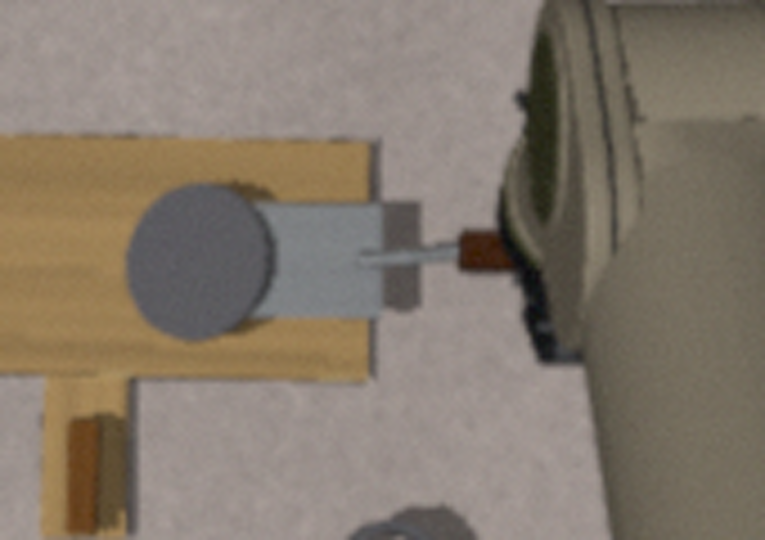

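>>> jog_arm --steps '[0,0.002,0,-0.004,0,0,0.004,0,-0.0075,0,0,0.006,0,-0.01,0,0,0.008,0,-0.0125,0,0,0.01,0,-0.015,0,0,0.012,0,-0.017,0,0,0.014,0,-0.019,0,0,0.016,0,-0.021,0,0,0.018,0,-0.023,0,0,0.02,0,-0.0245,0]'

```text
clock: 7.8
position: [0.5407, -0.1016, 0.1072]
ee_rot: [0.707, 0.707, 0.0, 0.0]
ft_force: [-0.3, 1.0, -2.1]
grip_width: 0.223
```

Run:
```python
from h import *
shot("scene","s7",(200,200,460,330),3);shot("top","t7",(280,170,450,290),4.5);st()
```

```text
t 7.9 pos [ 0.5408 -0.1015  0.1073] R [[-0.0, 1.0, 0.0], [1.0, 0.0, -0.0], [-0.0, 0.0, -1.0]] f [ 0.48  0.36 -1.57] g 0.0188 q [ 0.56  0.34 -0.54  1.8   0.2   1.05 -0.05]
```

View pics/s7.png

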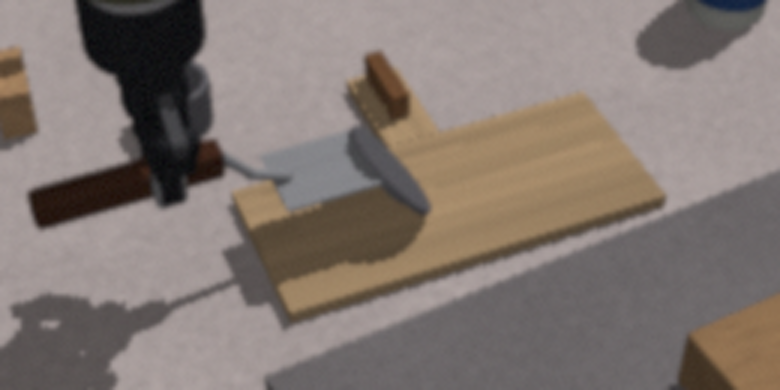

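View pics/t7.png

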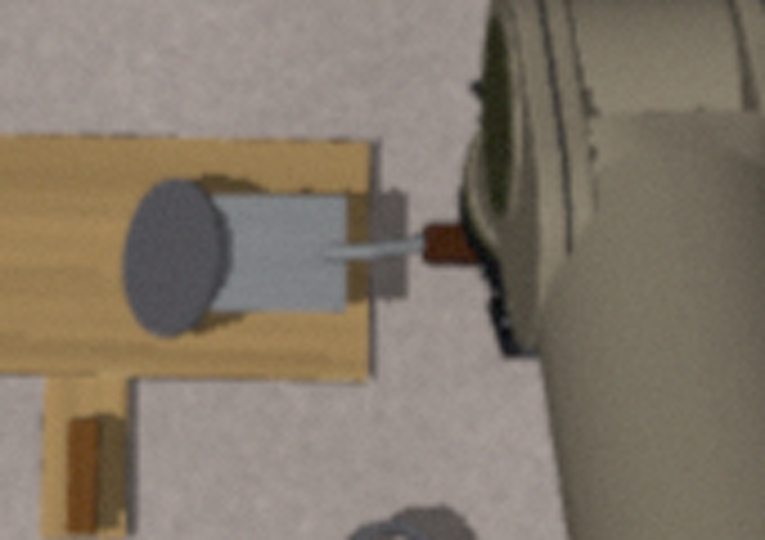

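>>> jog_arm --steps '[0,0.005,0,-0.0025,0,0,0.01,0,-0.005,0,0,0.0145,0,-0.0075,0,0,0.019,0,-0.0095,0,0,0.023,0,-0.011,0,0,0.027,0,-0.012,0,0,0.031,0,-0.013,0,0,0.034,0,-0.0135,0,0,0.036,0,-0.0135,0,0,0.037,0,-0.0135,0]'

```text
clock: 8.9
position: [0.5406, -0.0646, 0.1205]
ee_rot: [0.707, 0.707, -0.0, -0.0]
ft_force: [-0.3, -0.2, -1.8]
grip_width: 0.217
```

Run:
```python
from h import *
shot("scene","s8",(200,200,460,330),3);shot("top","t8",(280,170,450,290),4.5);st()
```

```text
t 9.0 pos [ 0.5406 -0.0648  0.1204] R [[-0.0, 1.0, -0.0], [1.0, 0.0, -0.0], [-0.0, -0.0, -1.0]] f [ 0.13  0.43 -1.7 ] g 0.0185 q [ 0.52  0.32 -0.56  1.8   0.19  1.07 -0.11]
```

View pics/s8.png

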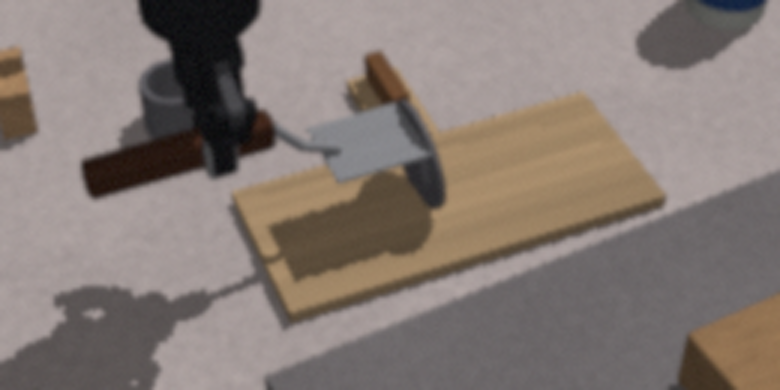

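View pics/t8.png

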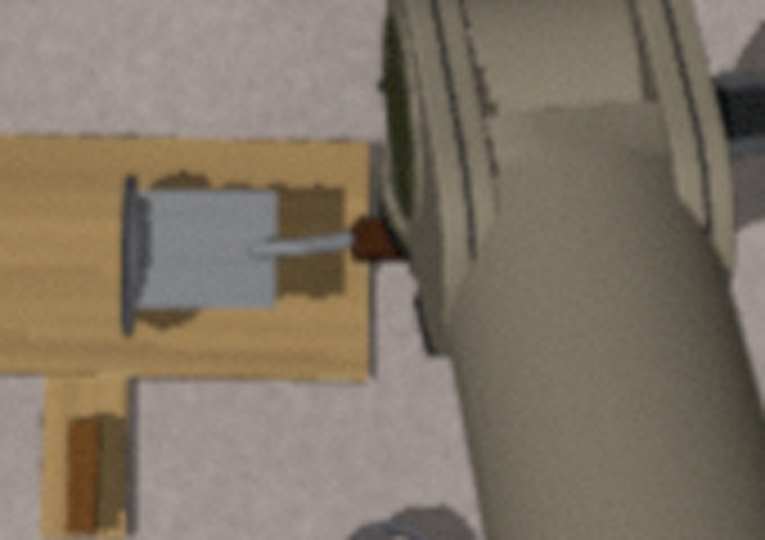

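>>> jog_arm --steps '[0,0.002,0,0,0,0,0.004,0,0,0,0,0.006,0,0,0,0,0.008,0,0,0,0,0.01,0,0,0,0,0.0115,0,0,0,0,0.013,0,0,0,0,0.0145,0,0,0,0,0.016,0,0,0,0,0.016,0,0,0]'

```text
clock: 10.0
position: [0.5407, -0.0486, 0.1205]
ee_rot: [0.707, 0.707, 0.0, 0.0]
ft_force: [0.4, -0.1, -0.2]
grip_width: 0.216
```

Run:
```python
from h import *
shot("scene","s9",(200,200,460,330),3);shot("top","t9",(220,170,400,300),4.4);st()
```

```text
t 10.1 pos [ 0.5406 -0.0488  0.1205] R [[-0.0, 1.0, 0.0], [1.0, 0.0, -0.0], [-0.0, 0.0, -1.0]] f [ 0.97 -0.69  0.78] g 0.0186 q [ 0.5   0.32 -0.57  1.8   0.19  1.07 -0.14]
```

View pics/s9.png

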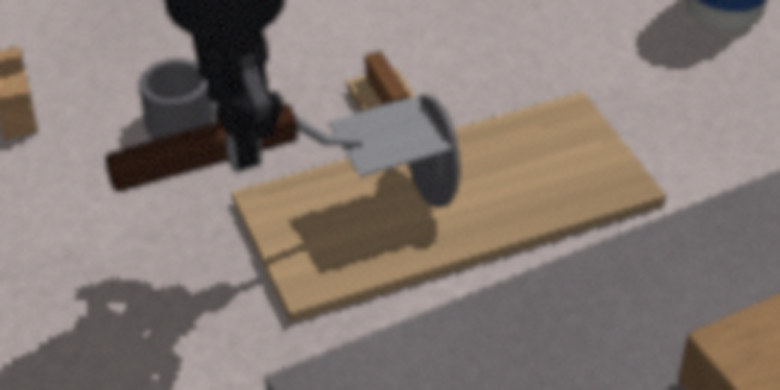

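View pics/t9.png

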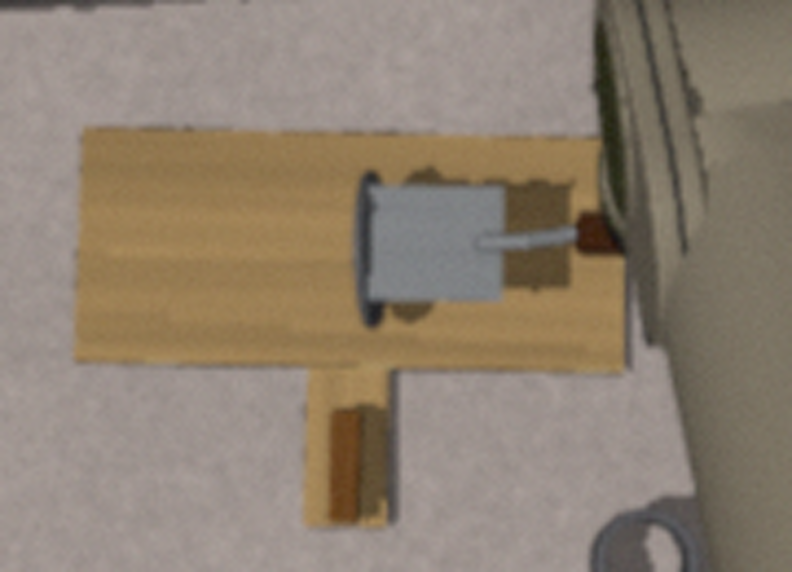

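>>> jog_arm --steps '[0,0.001,0,0,0,0,0.002,0,0,0,0,0.003,0,0,0,0,0.004,0,0,0,0,0.005,0,0,0,0,0.006,0,0,0,0,0.007,0,0,0,0,0.008,0,0,0,0,0.009,0,0,0,0,0.01,0,0,0]'

```text
clock: 11.1
position: [0.5406, -0.0388, 0.1204]
ee_rot: [0.707, 0.707, -0.0, 0.0]
ft_force: [0.1, -0.1, -1.9]
grip_width: 0.219
```

Run:
```python
from h import *
shot("scene","s10",(200,200,460,330),3);shot("top","t10",(220,170,400,300),4.4);st()
```

```text
t 11.2 pos [ 0.5406 -0.0387  0.1204] R [[-0.0, 1.0, -0.0], [1.0, 0.0, -0.0], [-0.0, -0.0, -1.0]] f [-0.35  0.8  -1.48] g 0.0186 q [ 0.48  0.32 -0.57  1.81  0.19  1.07 -0.16]
```

View pics/s10.png

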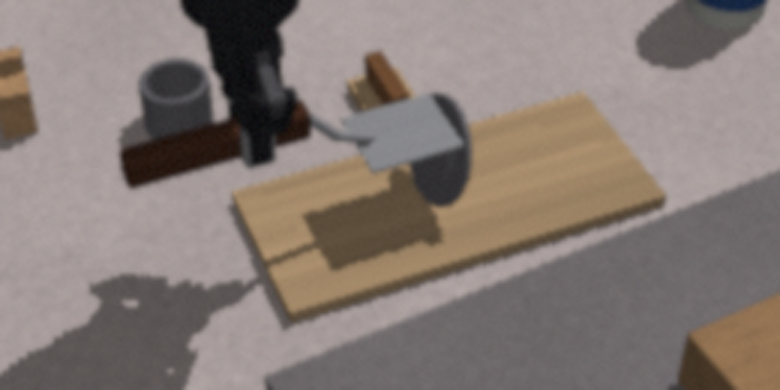

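View pics/t10.png

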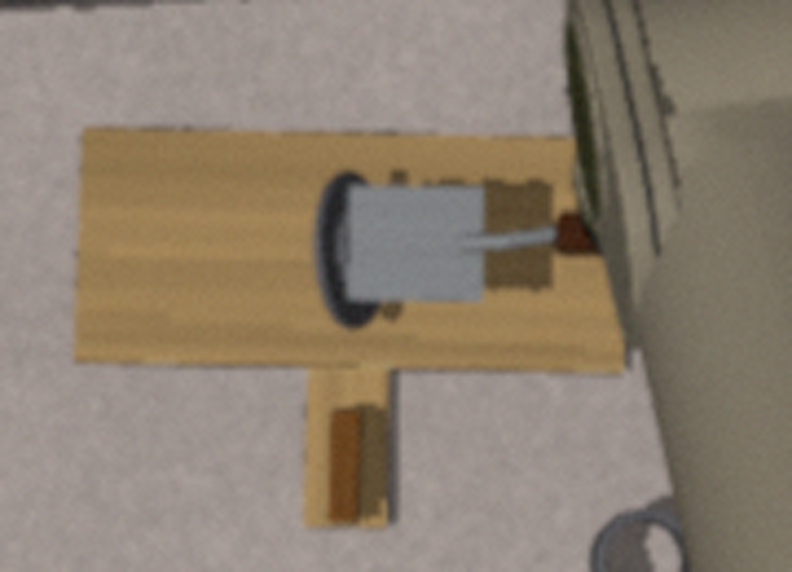

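Run:
```python
from h import *
for i in range(4): manip.camera("top")
shot("scene","s11",(200,200,460,330),3);shot("top","t11",(220,170,400,300),4.4);st()
```

```text
t 11.5 pos [ 0.5406 -0.0389  0.1205] R [[0.0, 1.0, -0.0], [1.0, -0.0, -0.0], [-0.0, -0.0, -1.0]] f [-0.49  0.78 -1.84] g 0.0184 q [ 0.48  0.32 -0.57  1.81  0.19  1.07 -0.16]
```

View pics/s11.png

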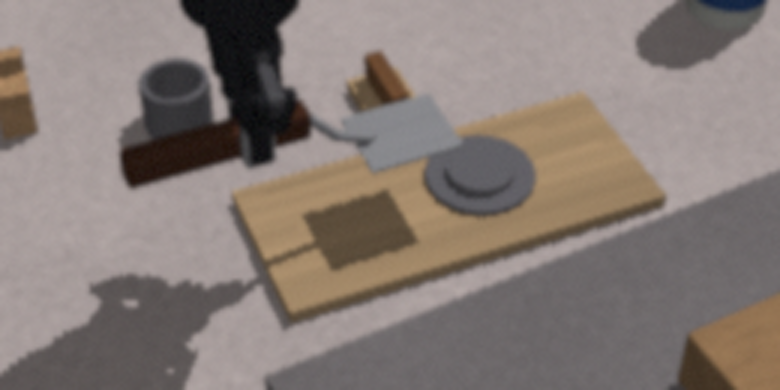

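View pics/t11.png

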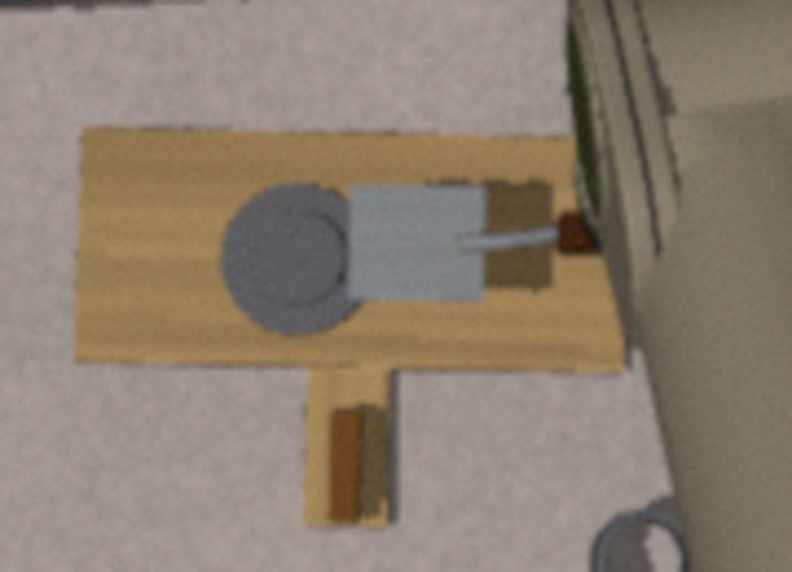

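The cover has turned over and lies flat, collar up, at about (298,258) in the top crop. I'll take the scraper home now.

>>> jog_arm --steps '[0,-0.02,0,0,0,0,-0.055,-0.005,0,0,0,-0.09,-0.013,0,0,0,-0.13,-0.023,0,0,0,-0.17,-0.033,0,0,0,-0.21,-0.043,0,0,0,-0.245,-0.051,0,0,0,-0.268,-0.056,0,0,0,-0.2766,-0.0569,0,0,0,-0.2766,-0.0569,0.02,0]'

```text
clock: 12.5
position: [0.4849, -0.3175, 0.1026]
ee_rot: [0.708, 0.706, 0.0, 0.002]
ft_force: [0.2, 0.7, -1.5]
grip_width: 0.221
```

Run:
```python
from h import *
shot("wrist","w12");shot("top","t12",(220,170,400,300),4.4);st()
```

```text
t 12.6 pos [ 0.4828 -0.3141  0.0984] R [[-0.001, 1.0, -0.003], [1.0, 0.001, 0.002], [0.002, -0.003, -1.0]] f [-0.78  0.59 -1.56] g 0.0191 q [ 0.84  0.39 -0.42  1.74  0.18  1.05  0.37]
```

View pics/w12.png

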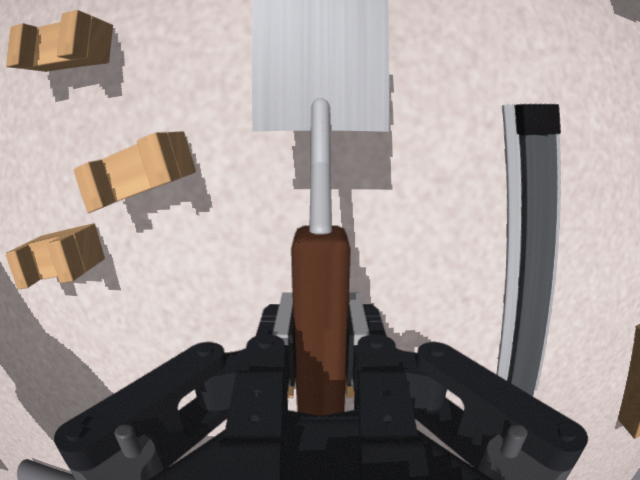

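View pics/t12.png

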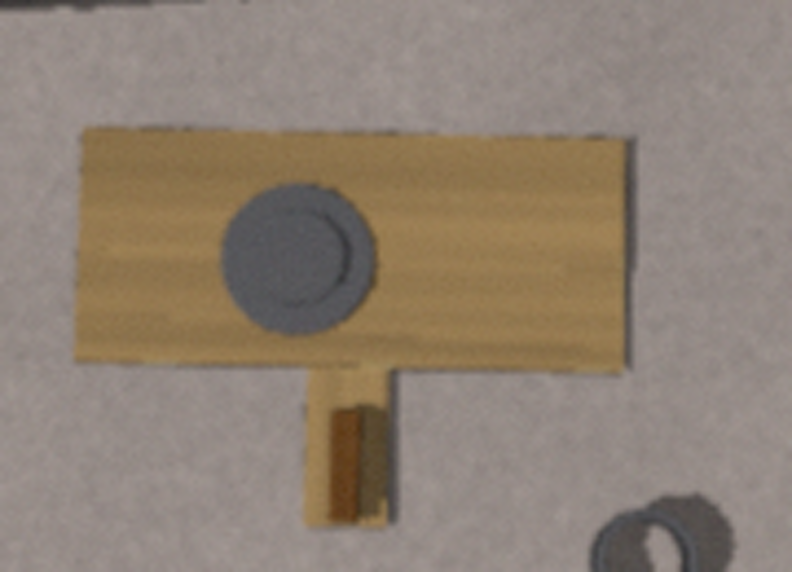

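>>> jog_arm --steps '[0,0,0,0.015,0,0,0,0,0.03,0,0,0,0,0.042,0,0,0,0,0.05,0,0,0,0,0.054,0,0,0,0,0.056,0,0,0,0,0.056,0,0,0,0,0.056,0,0,0,0,0.056,0,0,0,0,0.056,0]'

```text
clock: 13.6
position: [0.4839, -0.3156, 0.0449]
ee_rot: [0.707, 0.707, 0.0, 0.0]
ft_force: [-0.9, -0.4, -2.3]
grip_width: 0.221
```

Run:
```python
from h import *
st(); shot("wrist","w13");st();shot("scene","s13",(80,200,260,340),4)
```

```text
t 13.6 pos [ 0.4839 -0.3156  0.0449] R [[0.0, 1.0, 0.001], [1.0, -0.0, -0.0], [-0.0, 0.001, -1.0]] f [-0.87 -0.41 -2.34] g 0.0189 q [ 0.83  0.46 -0.4   1.77  0.22  0.95  0.34]
t 13.65 pos [ 0.4838 -0.3156  0.0448] R [[0.0, 1.0, 0.0], [1.0, -0.0, -0.0], [-0.0, 0.0, -1.0]] f [-0.67 -0.11 -1.17] g 0.0184 q [ 0.83  0.46 -0.4   1.77  0.22  0.95  0.34]
```

View pics/w13.png

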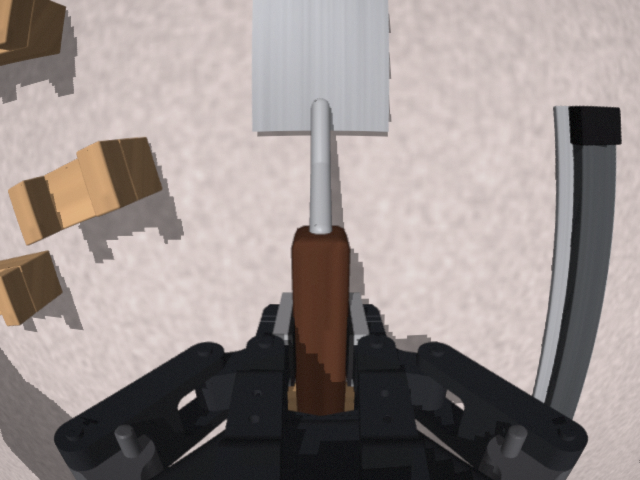

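View pics/s13.png

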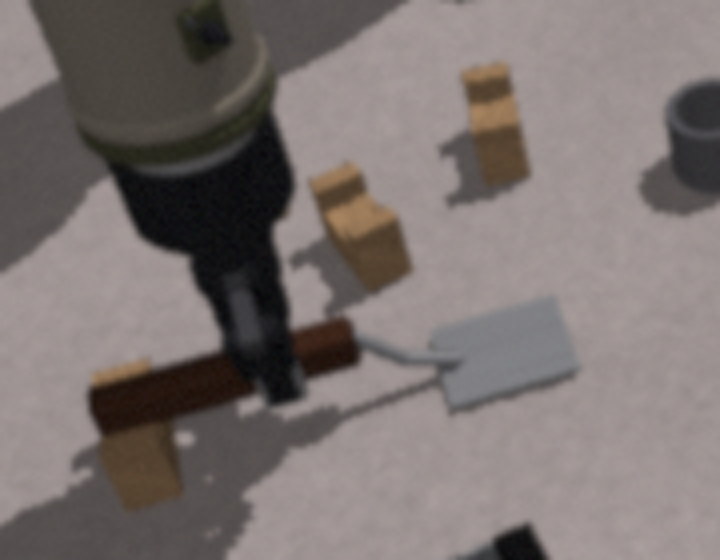

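>>> jog_arm --steps '[0,0,0,0.002,0,0,0,0,0.0042,0,0,0,0,0.0042,0,0,0,0,0.0042,0,0.05,0,0,0.0042,0,0.05,0,0,0.0042,0,0.05,0,0,0.0042,0,0.05,0,0,-0.01,0,0.05,0,0,-0.05,0,0.05,0,0,-0.1,0]'

```text
clock: 14.7
position: [0.4827, -0.3147, 0.145]
ee_rot: [0.707, 0.707, -0.0, -0.002]
ft_force: [0.9, -0.9, 1.0]
grip_width: 0.589
```

Run:
```python
from h import *
manip.camera("top");manip.camera("top")
st();p,d,c=shot("wrist","w14")
import pickle; pickle.dump(c,open("pics/w14.pkl","wb"))
shot("scene","s14",(80,200,260,340),4)
```

```text
t 14.8 pos [ 0.4872 -0.317   0.1525] R [[-0.0, 1.0, 0.01], [1.0, 0.0, -0.006], [-0.006, 0.01, -1.0]] f [ 0.88 -1.12 -0.58] g 0.0501 q [ 0.86  0.33 -0.43  1.69  0.15  1.14  0.38]
```

View pics/w14.png

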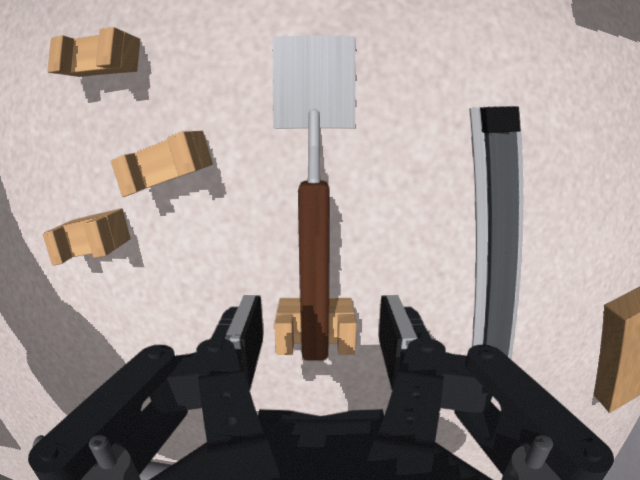

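View pics/s14.png

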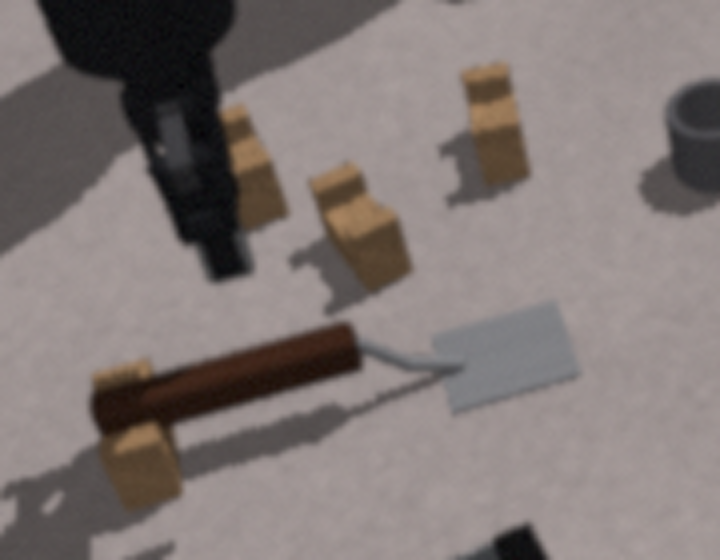

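Run:
```python
from h import *
p,d,c=shot("top","t15")
cr=lambda x,y:(220+x/4.4,170+y/4.4)
P=tpix([cr(83,128),cr(628,137),cr(76,362),cr(626,372)],.012)[:,:2]; print("board",P.round(4).tolist(),P.mean(0)); 
a=P[0]-P[1]; b=P[2]-P[3]; print("yaw",[np.arctan2(-v[0],v[1]) for v in (a,b)])
W=world("top",d); Z=W[...,2]
m=(Z>.062)&(Z<.08); m[:50]=0; m[178:]=0; m[:,:175]=0;m[:,395:]=0
m=cv2.morphologyEx(m.astype(np.uint8),cv2.MORPH_OPEN,np.ones((3,3)))
# front edge points: per column, lowest row of shelf
us=np.arange(200,378); vs=np.array([np.where(m[:,u])[0].max() for u in us])
q=W[vs,us]; k=np.polyfit(q[:,1],q[:,0],1); r=q[:,0]-np.polyval(k,q[:,1]); ok=abs(r)<.004; k=np.polyfit(q[ok,1],q[ok,0],1)
print("front x=",k,"yaw",-np.arctan(k[0]),ok.mean(), r.std())
vs=np.arange(85,160); L=np.array([np.where(m[v])[0].min() for v in vs]);Rr=np.array([np.where(m[v])[0].max() for v in vs])
print("L",np.polyfit(W[vs,L][:,0],W[vs,L][:,1],1),"R",np.polyfit(W[vs,Rr][:,0],W[vs,Rr][:,1],1))
print(rect(W[m>0][:,:2]))
mb=(Z>.025)&(Z<.045); mb[:255]=0;mb[295:]=0;mb[:,:285]=0;mb[:,315:]=0; print("bar",rect(W[mb][:,:2]),W[mb].mean(0))
mc=(Z>.025)&(Z<.04); mc[:200]=0;mc[255:]=0;mc[:,:260]=0;mc[:,:260]=0;mc[:,320:]=0; print("collar",rect(W[mc][:,:2]),np.median(W[mc][:,2]))
# stock extents
ms=(Z>.085); ms[:50]=0;ms[178:]=0;ms[:,:175]=0;ms[:,395:]=0; print("stock minx",np.percentile(W[ms][:,0],1), "max z",np.percentile(W[ms][:,2],99))
st()
cv2.imwrite("pics/t15c.png",cv2.resize(p[50:310,170:400,::-1],None,fx=3,fy=2.3))
```

```text
board [[0.6099, 0.2542], [0.6083, -0.0461], [0.4805, 0.2545], [0.4782, -0.0452]] [0.54422211 0.10436134]
yaw [np.float64(-0.005148933645771259), np.float64(-0.007407038976585392)]
front x= [-0.07464864  0.68948858] yaw 0.07451044534616467 1.0 0.0006385682621012916
L [0.07674659 0.31512699] R [ 0.07138965 -0.13913963]
(array([788.8, 146.7]), array([223.2, 461.3]), 4.29)
bar (array([425.4, 107.4]), array([58.6, 14.4]), 0.91) [0.42425765 0.10740933 0.03591389]
collar (array([536.9, 136.4]), array([45.5, 45.8]), 28.91) 0.025692299798074525
stock minx 0.3686462992595318 max z 1.2569380760109354
t 14.95 pos [ 0.4837 -0.3155  0.1452] R [[0.0, 1.0, 0.001], [1.0, -0.0, -0.001], [-0.001, 0.001, -1.0]] f [ 0.64  0.26 -0.85] g 0.0498 q [ 0.86  0.34 -0.43  1.7   0.15  1.13  0.38]
```

View pics/t15.png

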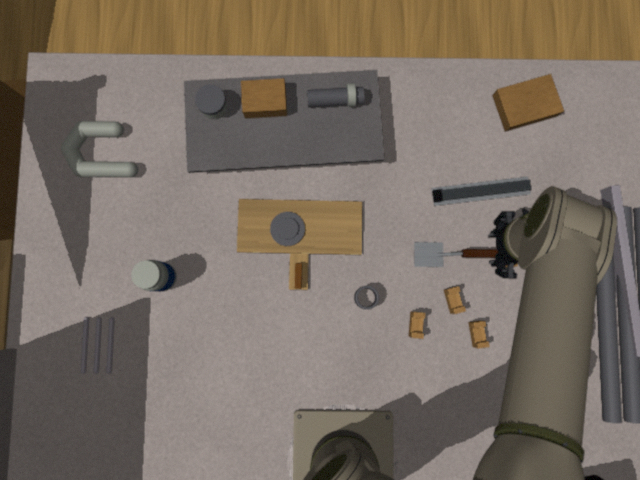

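Run:
```python
from h import *
o=manip.get_obs(); c=manip.calibration("wrist"); T=np.linalg.inv(c["world_to_cam"]); Rt=R.from_quat(o["ee_rot"]).as_matrix()
print("cam in tool",(Rt.T@(T[:3,3]-o["position"])).round(4), (Rt.T@T[:3,:3]).round(3).tolist())
```

```text
cam in tool [ 0.076   0.     -0.1254] [[-0.001, -0.956, -0.294], [1.0, -0.001, 0.0], [-0.001, -0.294, 0.956]]
```

>>> jog_arm --steps '[0.05,0.04,-0.006,0,-0.14,0.05,0.08,-0.012,0,-0.28,0.05,0.12,-0.018,0,-0.42,0.05,0.16,-0.026,0,-0.56,0.05,0.2,-0.033,0,-0.7,0.05,0.24,-0.04,0,-0.84,0.05,0.285,-0.048,0,-0.98,0.05,0.33,-0.056,0,-1.12,0.05,0.375,-0.064,0,-1.27,0.05,0.41,-0.071,0,-1.42]'

```text
clock: 15.95
position: [0.4112, 0.0968, 0.1438]
ee_rot: [0.072, 0.997, -0.0, -0.001]
ft_force: [1.5, 0.1, -0.7]
grip_width: 0.586
```

Run:
```python
from h import *
shot("top","t16");st()
```

```text
t 16.0 pos [0.4102 0.1019 0.1441] R [[-0.992, 0.128, -0.001], [0.128, 0.992, 0.001], [0.001, 0.001, -1.0]] f [-1.09  5.01 -0.39] g 0.05 q [ 0.57  0.03 -0.91  2.05  0.03  1.07  1.09]
```

>>> jog_arm --steps '[0.05,0.003,0.0135,0.01,-0.1,0.05,0.003,0.0135,0.03,-0.151,0.05,0.003,0.0135,0.05,-0.151,0.05,0.003,0.0135,0.06,-0.151,0.05,0.003,0.0135,0.06,-0.151,0.05,0.003,0.0135,0.06,-0.151,0.05,0.003,0.0135,0.06,-0.151,0.05,0.003,0.0135,0.06,-0.151,0.05,0.003,0.0135,0.06,-0.151,0.05,0.003,0.0135,0.06,-0.151]'

```text
clock: 17.0
position: [0.412, 0.1083, 0.0848]
ee_rot: [-0.0, 1.0, -0.0, 0.0]
ft_force: [1.0, 0.1, 0.0]
grip_width: 0.584
```

Run:
```python
from h import *
st();p,d,c=shot("wrist","w17");shot("scene","s17",(260,160,460,320),3.7)
import pickle; pickle.dump(c,open("pics/w17.pkl","wb"))
```

```text
t 17.0 pos [0.412  0.1083 0.0848] R [[-1.0, -0.0, 0.001], [-0.0, 1.0, -0.0], [-0.001, -0.0, -1.0]] f [0.99 0.08 0.04] g 0.0499 q [ 0.52  0.16 -0.92  2.11  0.16  0.94  1.09]
```

View pics/w17.png

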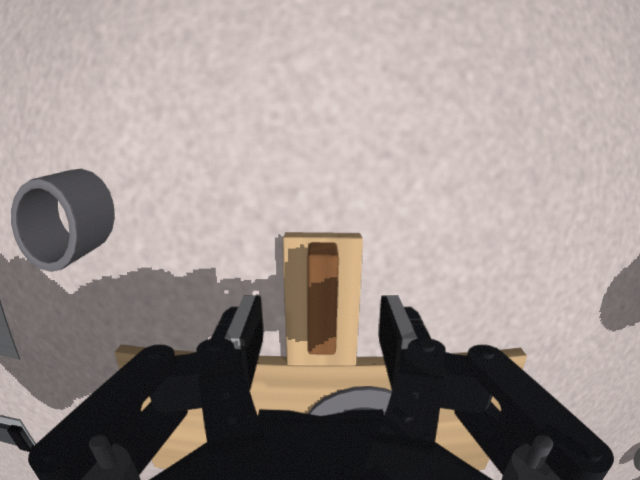

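View pics/s17.png

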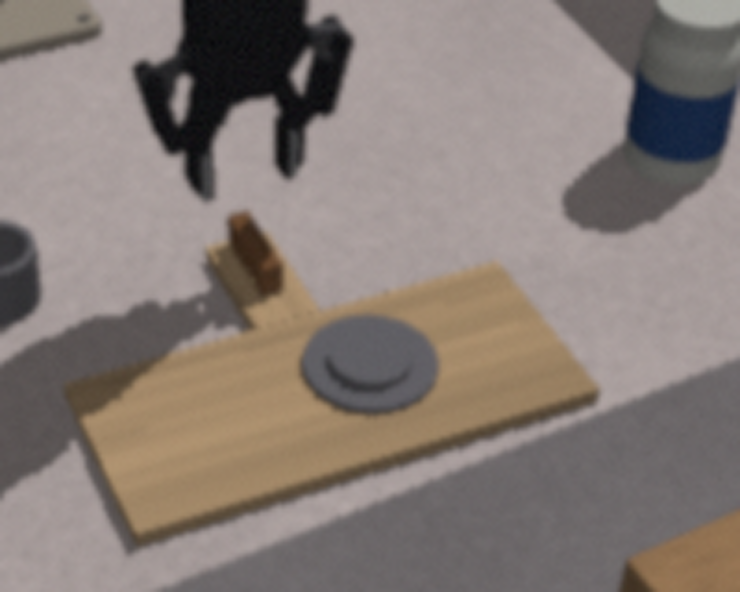

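Run:
```python
from h import *
import pickle; c=pickle.load(open("pics/w17.pkl","rb"))
print("bar top",wpix([(308,255),(338,255),(307,352),(336,352),(323,242),(322,353)],.036,c).round(4)[:,:2])
print("tongue",wpix([(285,240),(361,240),(288,355),(356,355)],.012,c).round(4)[:,:2])
print("near edge",wpix([(117,346),(524,349),(287,364),(358,364)],.012,c).round(4)[:,:2])
```

```text
bar top [[0.3972 0.1029]
 [0.3972 0.1178]
 [0.4546 0.1016]
 [0.4547 0.1177]
 [0.3904 0.1104]
 [0.4553 0.1099]]
tongue [[0.3966 0.0893]
 [0.3967 0.1318]
 [0.4734 0.0883]
 [0.4735 0.1318]]
near edge [[ 0.475  -0.0357]
 [ 0.478   0.2545]
 [ 0.4806  0.0873]
 [ 0.4807  0.1334]]
```

>>> jog_arm --steps '[0.05,0,0.001,0.02,0,0.05,0,0.001,0.038,0,0.05,0,0.001,0.048,0,0.05,0,0.001,0.052,0,0.05,0,0.001,0.052,0,0.01,0,0.001,0.052,0,0.005,0,0.001,0.052,0,0.005,0,0.001,0.052,0,0.005,0,0.001,0.052,0,0.005,0,0.001,0.052,0]' --grip_force 40

```text
clock: 18.1
position: [0.4123, 0.1093, 0.0332]
ee_rot: [0.0, 1.0, -0.0, 0.0]
ft_force: [-1.6, -0.7, 6.5]
grip_width: 0.18
```

Run:
```python
from h import *
st();p,d,c=shot("wrist","w18");shot("scene","s18",(260,160,460,320),3.7);st()
import pickle; pickle.dump(c,open("pics/w18.pkl","wb"))
```

```text
t 18.1 pos [0.4123 0.1093 0.0332] R [[-1.0, 0.0, 0.001], [0.0, 1.0, -0.0], [-0.001, -0.0, -1.0]] f [-1.58 -0.68  6.5 ] g 0.0154 q [ 0.46  0.27 -0.88  2.14  0.28  0.84  0.98]
t 18.2 pos [0.4123 0.1093 0.0332] R [[-1.0, 0.001, 0.001], [0.001, 1.0, -0.0], [-0.001, -0.0, -1.0]] f [-1.71 -0.75  5.85] g 0.0153 q [ 0.46  0.27 -0.88  2.14  0.28  0.84  0.98]
```

View pics/w18.png

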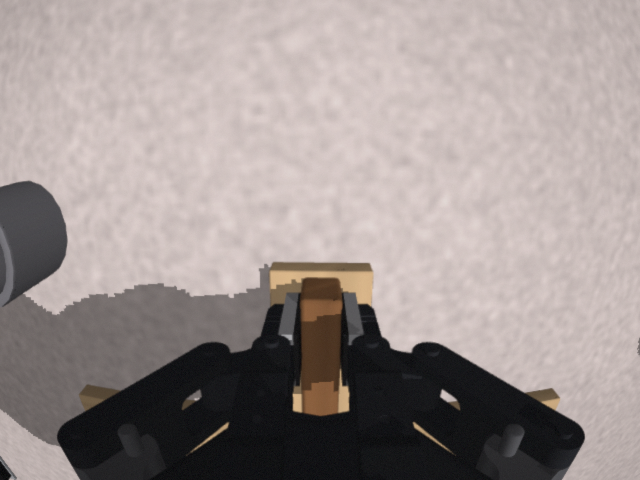

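View pics/s18.png

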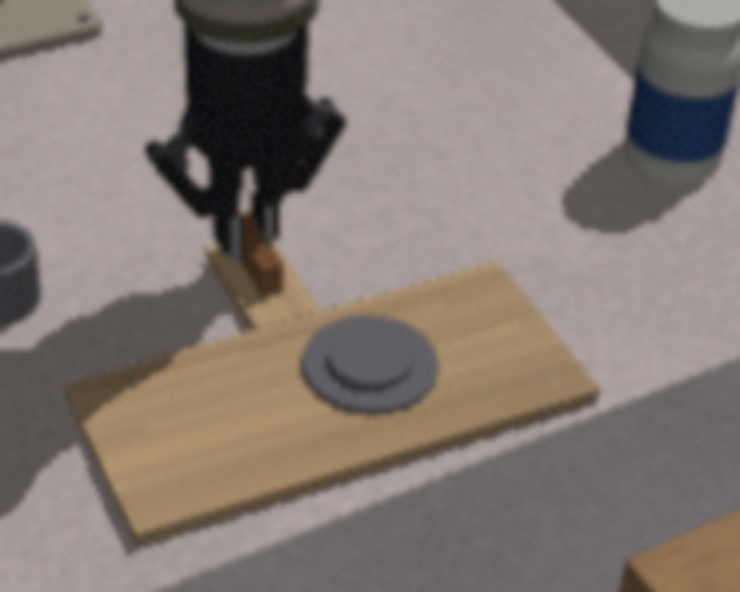

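>>> jog_arm --steps '[0.005,-0.002,0.0003,0.0007,0,0.005,-0.008,0.0013,0.001,-0.004,0.005,-0.018,0.003,0.001,-0.012,0.005,-0.03,0.005,0.001,-0.022,0.005,-0.043,0.0075,0.001,-0.034,0.005,-0.056,0.01,0.001,-0.046,0.005,-0.068,0.012,0.001,-0.058,0.005,-0.079,0.014,0.001,-0.068,0.005,-0.087,0.0155,0.001,-0.0735,0.005,-0.09,0.016,0.001,-0.0745]'

```text
clock: 19.2
position: [0.5011, 0.1251, 0.0317]
ee_rot: [-0.037, 0.999, -0.001, -0.001]
ft_force: [-15.1, -3.5, 18.8]
grip_width: 0.18
```

Run:
```python
from h import *
p,d,c=shot("top","t19");shot("scene","s19",(240,180,540,400),2.6);st()
cv2.imwrite("pics/t19c.png",cv2.resize(p[60:300,170:400,::-1],None,fx=3.2,fy=2.5))
```

```text
t 19.3 pos [0.5011 0.1251 0.0318] R [[-0.997, -0.074, -0.002], [-0.074, 0.997, -0.001], [0.002, -0.001, -1.0]] f [-5.65 -0.82  6.09] g 0.015 q [ 0.36  0.46 -0.8   1.92  0.42  0.93  1.  ]
```

View pics/t19.png

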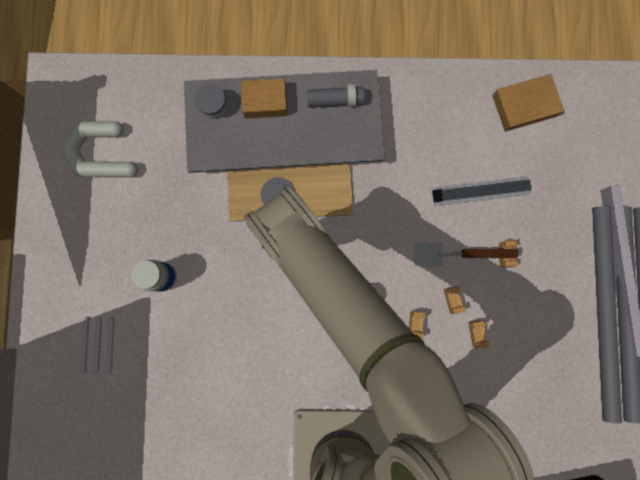

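View pics/s19.png

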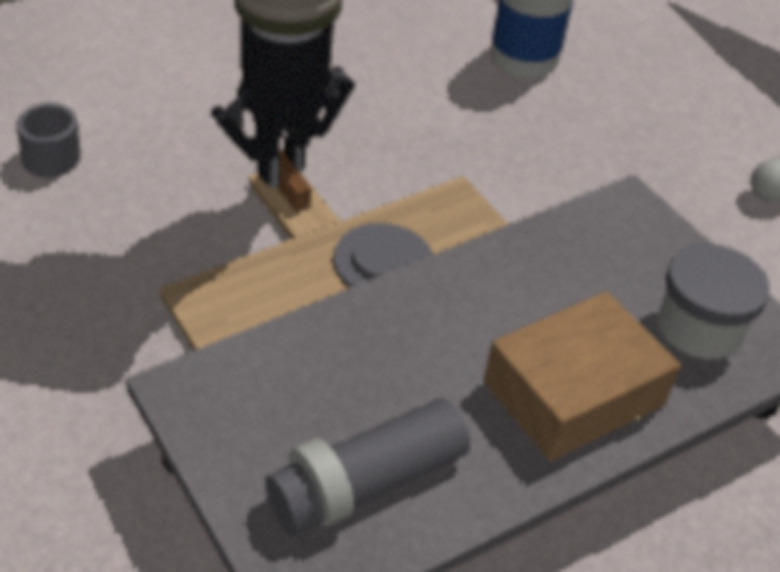

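Run:
```python
from h import *
im=cv2.imread("pics/t19.png"); 
cv2.imwrite("pics/t19a.png",cv2.resize(im[155:230,215:365],None,fx=5,fy=5,interpolation=cv2.INTER_CUBIC))
```

```text
(no output)
```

View pics/t19a.png

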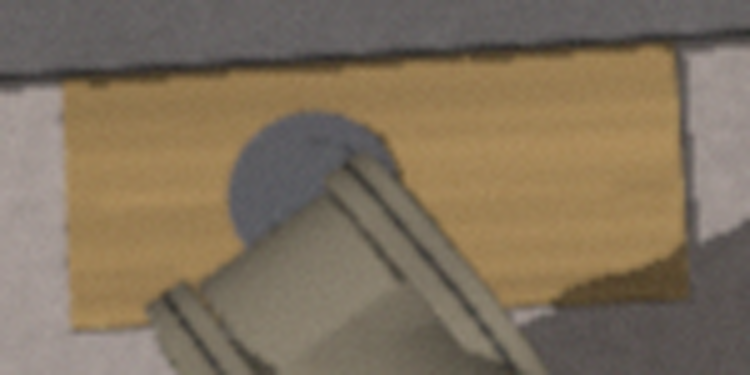

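Run:
```python
from h import *
u=lambda x,y:(215+(x+.5)/5-.5,155+(y+.5)/5-.5)
P=tpix([u(73,330),u(689,299),u(63,82),u(677,46)],.012)[:,:2]; print(P.round(4))
v=P[0]-P[1]; print("board yaw",np.arctan2(-v[0],v[1]),np.linalg.norm(v),"near mid",(P[0]+P[1])/2)
S=tpix([u(10,76),u(740,36)],.071)[:,:2]; w=S[0]-S[1]; print("shelf yaw",np.arctan2(-w[0],w[1]),"edge x at y=.1385",np.interp(.1385,S[::-1,1],S[::-1,0]))
# shelf side corners
cv2.imwrite("pics/t19b.png",cv2.resize(cv2.imread("pics/t19.png")[60:180,175:395],None,fx=3.5,fy=3.5,interpolation=cv2.INTER_CUBIC))
```

```text
[[ 0.5569  0.2761]
 [ 0.5755 -0.0212]
 [ 0.6791  0.2845]
 [ 0.7007 -0.0149]]
board yaw 0.062255517883822935 0.2978152455489539 near mid [0.56619221 0.12746109]
shelf yaw 0.06815075738497352 edge x at y=.1385 0.6778418384203689
```

View pics/t19b.png

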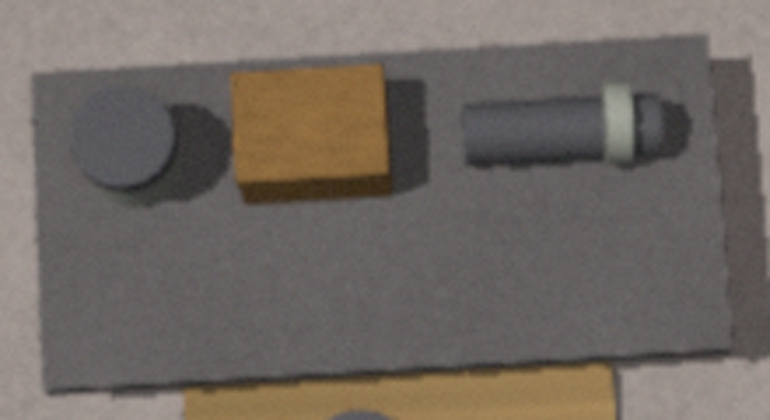

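>>> jog_arm --steps '[0.005,-0.002,0,0,0,0.005,-0.007,0.0003,0,0,0.005,-0.016,0.0006,0,0,0.005,-0.028,0.001,0,0,0.005,-0.042,0.0014,0,0,0.005,-0.056,0.0018,0,0,0.005,-0.07,0.002,0,0,0.005,-0.083,0.002,0,0,0.005,-0.094,0.002,0,0,0.005,-0.1,0.002,0,0]'

```text
clock: 20.3
position: [0.6009, 0.135, 0.0318]
ee_rot: [-0.037, 0.999, -0.0, -0.001]
ft_force: [-9.7, -1.6, 10.6]
grip_width: 0.179
```

Run:
```python
from h import *
p,d,c=shot("top","t20");shot("scene","s20",(240,150,500,340),3);st()
cv2.imwrite("pics/t20a.png",cv2.resize(p[140:220,205:365,::-1],None,fx=5,fy=5,interpolation=cv2.INTER_CUBIC))
```

```text
t 20.4 pos [0.6016 0.135  0.0318] R [[-0.997, -0.074, -0.0], [-0.074, 0.997, 0.0], [0.0, 0.0, -1.0]] f [-1.52  0.22  1.93] g 0.0151 q [ 0.27  0.64 -0.74  1.66  0.49  1.03  1.02]
```

View pics/t20a.png

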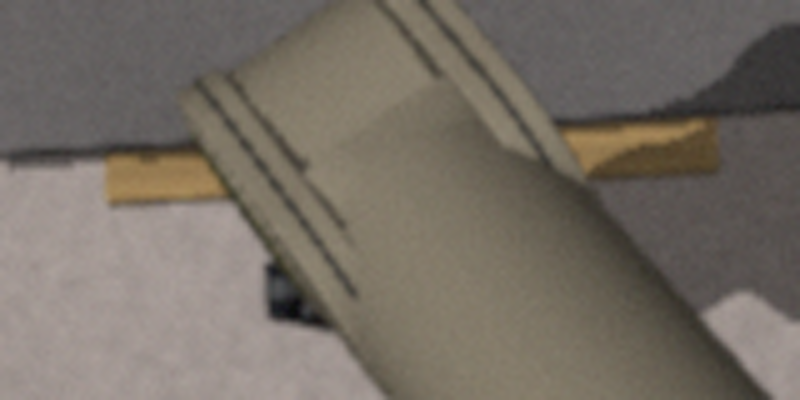

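View pics/s20.png

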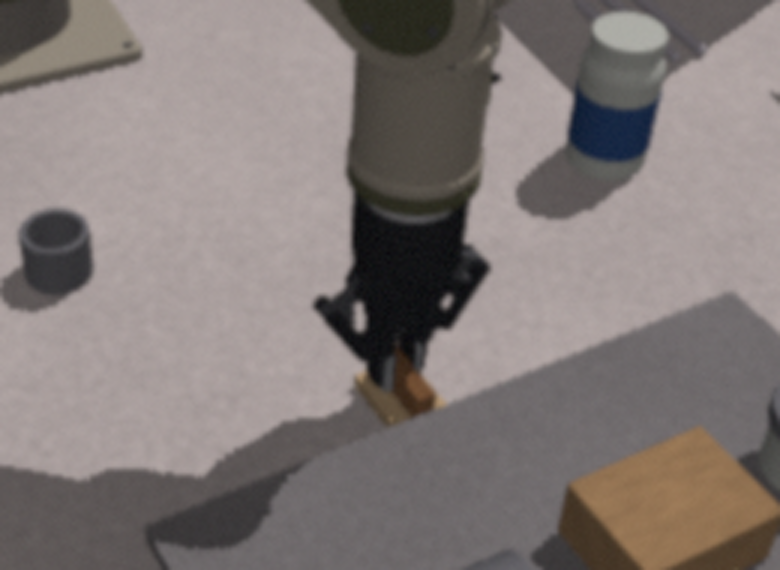

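Run:
```python
from h import *
u=lambda x,y:(205+(x+.5)/5-.5,140+(y+.5)/5-.5)
P=tpix([u(107,205),u(718,172)],.012)[:,:2]; print(P.round(4),P.mean(0)); v=P[0]-P[1]; print("yaw",np.arctan2(-v[0],v[1]),np.linalg.norm(v))
# shelf edge: lower front edge z=.055, dark band; top edge .071
S=tpix([u(15,150),u(790,110)],.071)[:,:2]; w=S[0]-S[1]; print(S.round(4),"yaw",np.arctan2(-w[0],w[1]))
n=np.array([.9974,.0719]); y=P[:,1]
fx=np.interp(y,S[::-1,1],S[::-1,0]); print("gap",(fx-P[:,0])*.997)
f2=.68949-.07465*y; print("gap by fit",(f2-P[:,0])*.997)
```

```text
[[ 0.6552  0.2868]
 [ 0.6751 -0.0106]] [0.66515674 0.13809089]
yaw 0.06704563987650945 0.2979914456354083
[[ 0.6671  0.3197]
 [ 0.6905 -0.0405]] yaw 0.06491457495193577
gap [0.01404692 0.01341245]
gap by fit [0.01287053 0.01509486]
```

>>> jog_arm --steps '[0.005,-0.001,0,0,0,0.005,-0.004,0,0,0,0.005,-0.009,0,0,0,0.005,-0.014,0,0,0,0.005,-0.018,0,0,0,0.005,-0.0205,0,0,0,0.005,-0.021,0,0,0,0.005,-0.021,0,0,0,0.005,-0.021,0,0,0,0.005,-0.021,0,0,0]'

```text
clock: 21.4
position: [0.6211, 0.1366, 0.0318]
ee_rot: [-0.038, 0.999, -0.0, -0.001]
ft_force: [-8.9, 0.3, 7.7]
grip_width: 0.181
```

Run:
```python
from h import *
p,d,c=shot("top","t21");shot("scene","s21",(240,150,500,340),3);st()
cv2.imwrite("pics/t21a.png",cv2.resize(p[140:220,205:365,::-1],None,fx=5,fy=5,interpolation=cv2.INTER_CUBIC))
```

```text
t 21.5 pos [0.6211 0.1366 0.0318] R [[-0.997, -0.075, -0.002], [-0.075, 0.997, -0.0], [0.002, -0.0, -1.0]] f [-7.42 -0.37  6.7 ] g 0.0152 q [ 0.25  0.67 -0.73  1.6   0.49  1.06  1.03]
```

View pics/t21a.png

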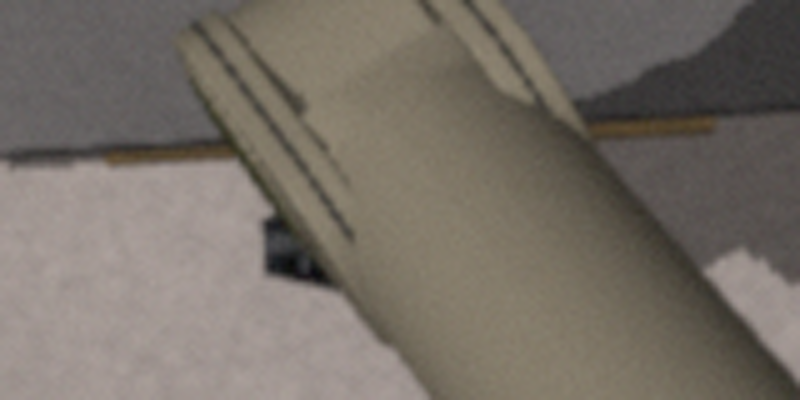

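View pics/s21.png

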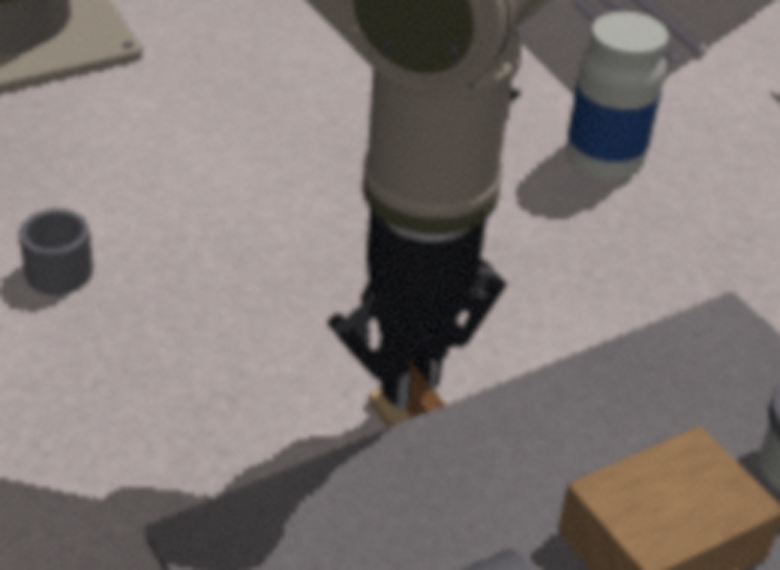

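Run:
```python
from h import *
u=lambda x,y:(205+(x+.5)/5-.5,140+(y+.5)/5-.5)
P=tpix([u(107,165),u(714,132)],.012)[:,:2]; f2=.68949-.07465*P[:,1]; print(P.round(4),P.mean(0),"inside",(P[:,0]-f2)*.997)
S=tpix([u(107,156),u(714,121)],.055)[:,:2];print(S.round(4))
print(np.linalg.inv(manip.calibration("top")["world_to_cam"])[:3,3])
```

```text
[[ 0.675   0.2874]
 [ 0.6951 -0.0085]] [0.68506526 0.13941087] inside [0.00698553 0.00494315]
[[ 0.6688  0.2798]
 [ 0.6891 -0.006 ]]
[0.3686463  0.06398187 1.25693808]
```

>>> jog_arm --steps '[0.005,-0.002,0,-0.0005,0,0.005,-0.0045,0,-0.0005,0,0.005,-0.0045,0,-0.0005,0,0.005,-0.0035,0,-0.001,0,0.005,-0.003,0,-0.001,0,0.005,-0.003,0,-0.001,0,0.005,-0.003,0,-0.001,0,0.005,-0.003,0,-0.001,0,0.005,-0.003,0,-0.001,0,0.005,-0.003,0,-0.001,0]'

```text
clock: 22.5
position: [0.6253, 0.1365, 0.0325]
ee_rot: [-0.037, 0.999, -0.0, 0.0]
ft_force: [1.6, 0.3, -3.1]
grip_width: 0.175
```

Run:
```python
from h import *
p,d,c=shot("top","t22");st()
cv2.imwrite("pics/t22a.png",cv2.resize(p[140:220,205:365,::-1],None,fx=5,fy=5,interpolation=cv2.INTER_CUBIC))
```

```text
t 22.55 pos [0.6253 0.1366 0.0325] R [[-0.997, -0.075, 0.0], [-0.075, 0.997, -0.0], [-0.0, -0.0, -1.0]] f [ 1.05 -0.88 -2.81] g 0.0153 q [ 0.25  0.68 -0.72  1.59  0.5   1.06  1.03]
```

View pics/t22a.png

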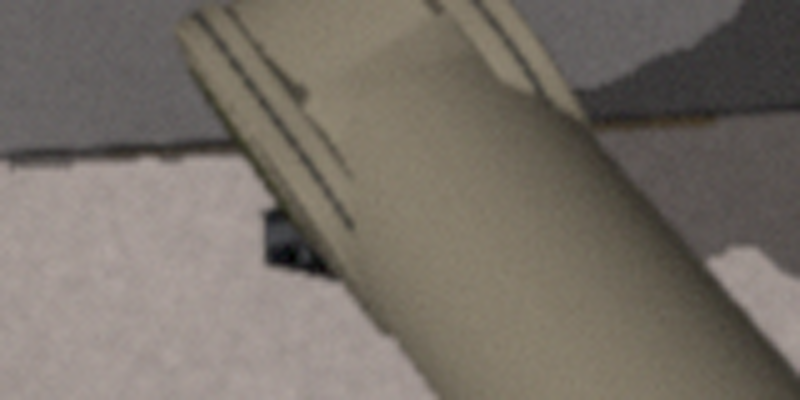

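>>> jog_arm --steps '[0.005,0,0,0.0006,0,0.005,0,0,0.0006,0,0.045,0,0,0.0006,0,0.045,0,0,0.0006,0,0.045,0,0,0.0006,0,0.045,0,0,0.0006,0,0.045,0,0,-0.01,0,0.045,0.002,0,-0.03,0,0.045,0.006,0,-0.055,0,0.045,0.02,0,-0.085,0]'

```text
clock: 23.55
position: [0.6056, 0.1352, 0.1196]
ee_rot: [-0.037, 0.999, 0.0, 0.0]
ft_force: [0.5, -0.5, 0.6]
grip_width: 0.526
```

>>> jog_arm --steps '[0.045,0.03,0,-0.02,0,0.045,0.06,0,-0.05,0,0.045,0.1,0,-0.08,0,0.045,0.14,0,-0.1,0,0.045,0.17,0,-0.11,0,0.045,0.19,0,-0.11,0,0.045,0.2,0,-0.11,0,0.045,0.2,0,-0.11,0,0.045,0.2,0,-0.11,0,0.045,0.2,0,-0.11,0]'

```text
clock: 24.55
position: [0.4064, 0.1205, 0.2279]
ee_rot: [-0.038, 0.999, 0.0, 0.0]
ft_force: [-0.2, -0.2, -0.6]
grip_width: 0.526
```

Run:
```python
from h import *
p,d,c=shot("top","t23");shot("scene","s23");st()
cv2.imwrite("pics/t23a.png",cv2.resize(p[140:220,205:365,::-1],None,fx=5,fy=5,interpolation=cv2.INTER_CUBIC))
p,d,c=shot("wrist","w23")
```

```text
t 24.65 pos [0.4062 0.1205 0.2275] R [[-0.997, -0.075, -0.0], [-0.075, 0.997, 0.001], [0.0, 0.001, -1.0]] f [-0.    0.06  0.12] g 0.0448 q [ 0.6  -0.09 -0.93  1.94 -0.08  1.25  1.35]
```

View pics/t23.png

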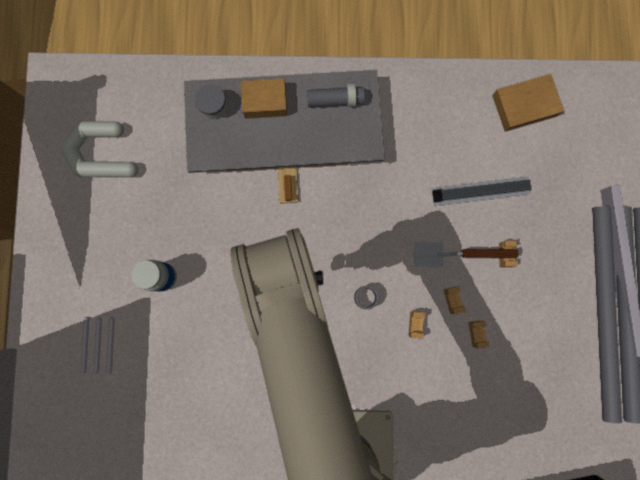

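View pics/t23a.png

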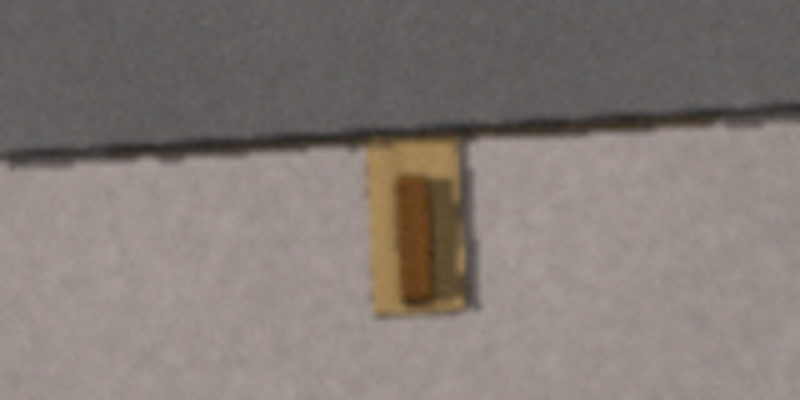

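View pics/s23.png

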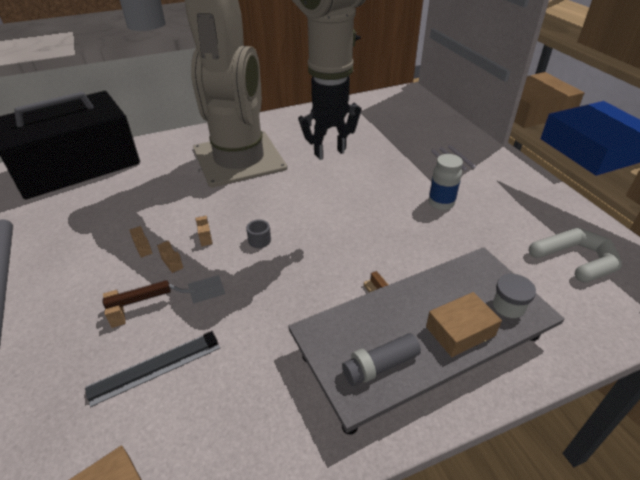

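View pics/w23.png

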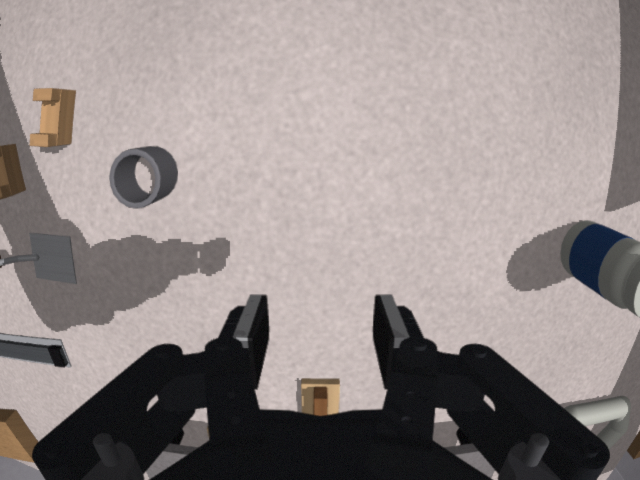

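Run:
```python
from h import *
u=lambda x,y:(205+(x+.5)/5-.5,140+(y+.5)/5-.5)
b=tpix([u(414,177),u(414,303)],.036)[:,:2]; t=tpix([u(375,318),u(466,308)],.012)[:,:2]; l=tpix([u(368,150),u(375,315),u(460,145),u(466,305)],.012)[:,:2]
F=np.array([.679,.1385]); a=.0745; X=np.array([np.cos(a),np.sin(a)]); Y=np.array([-X[1],X[0]])
for n,p in(("bar",b.mean(0)),("tongue rear",t.mean(0))): print(n,p.round(4),"shelf frame",((p-F)@X).round(4),((p-F)@Y).round(4))
print("yaws",[np.arctan2((l[i]-l[i+1])[1],(l[i]-l[i+1])[0]).round(4) for i in(0,2)])
A=cv2.imread("pics/top0.png").astype(int);B=cv2.imread("pics/t23.png").astype(int)
u2=lambda r:cv2.phaseCorrelate(*[np.float32(cv2.cvtColor(I.astype(np.uint8)[r[1]:r[3],r[0]:r[2]],cv2.COLOR_BGR2GRAY)) for I in(A,B)])
for n,r in dict(scraper=(400,235,530,275),runner=(425,170,540,210),shelf=(175,55,395,180),bottle=(120,250,180,300),coupling=(350,280,390,315)).items(): print(n,u2(r))
d=np.load("pics/t23.npy"); W=world("top",d)
mb=(W[...,2]>.025)&(W[...,2]<.045); mb[:166]=0;mb[205:]=0;mb[:,:275]=0;mb[:,302:]=0; print("bar",rect(W[mb][:,:2]))
```

```text
bar [0.6345 0.1358] shelf frame -0.0446 0.0006
tongue rear [0.6036 0.1334] shelf frame -0.0755 0.0005
yaws [np.float64(0.0605), np.float64(0.0518)]
scraper ((0.6338729042689977, 0.13934482176233942), 0.6240151083910906)
runner ((-0.04605035096362542, 0.08644158936839474), 0.9534181559085846)
shelf ((0.4808024787285916, 0.5418408977146285), 0.8524076242404514)
bottle ((-0.10753395189135873, -0.03199117386040129), 0.9605474198659261)
coupling ((0.21118907163999978, 0.02616750644400767), 0.8898589170641369)
bar (array([635.2, 135.2]), array([60.8, 15.9]), 4.26)
```

Run:
```python
from h import *
A=cv2.imread("pics/top0.png");B=cv2.imread("pics/t15.png");C=cv2.imread("pics/t23.png")
g=lambda I,r:np.float32(cv2.Canny(I[r[1]:r[3],r[0]:r[2]],30,90)) 
r=(405,236,487,270); h=lambda I:np.float32(cv2.cvtColor(I[r[1]:r[3],r[0]:r[2]],cv2.COLOR_BGR2GRAY))
print(cv2.phaseCorrelate(h(A),h(B)))
cv2.imwrite("pics/cmp.png",cv2.resize(np.vstack([I[230:280,400:530] for I in(A,B,C)]),None,fx=4,fy=4))
c=cv2.absdiff(A,C).max(2);
```

```text
((-0.11208350561449976, 0.04661935770701575), 0.9189244034849567)
```

View pics/cmp.png

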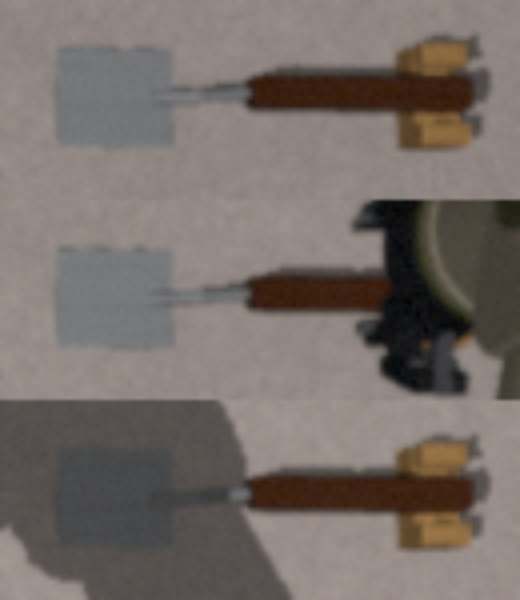

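Run:
```python
from h import *
print(manip.hand_in());
```

```text
the job is handed in; nothing more can be done
None
```

The job is finished and handed in at about 25 s on the robot's clock. I took the scraper from its rest and levered the cover over with the blade; the gripper never came near it. The scraper went back in its rest, and I then slid the board by its grip under the shelf.

**Checks that passed**
- **Cover:** it lay flat on the board, collar up, after turning. In a picture taken after the first part of the slide it had not shifted on the board.
- **Scraper:** it is back in its rest within about 0.3 mm of where it started.
- **Board position:** the near edge is about 10 mm inside the shelf front. The board is within 1 mm of the shelf's middle and about parallel to it.
- **Other things:** the bottle, coupling and runner have not moved, and the shelf looks unmoved. Forces read at the end of each move were well below the limits.

**Doubtful or not checked**
- **Possible lift:** just before letting go, the wrist force showed the gripper pulling the board's grip up with about 2 N. The tool had risen about 0.7 mm, so that end may have lifted by a fraction of a millimetre. I lowered it again before letting go.
- **Cover under the shelf:** it can't be seen there. That it stayed in place for the rest of the slide is inferred from the slide being just as slow throughout.
- **Camera against arm:** the two disagreed by about 3–4 mm on how far the board was in, and I used the camera figure. By either, the near edge is inside.

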